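# Stack the bead tins by shape after the craft session

### The job

The craft session is over, so stack the lidded bead tins by shape: the three round tins upright in the middle of the round cork mat, widest at the bottom and narrowest on top, and the two square tins in the middle of the square cork mat, the larger one below and their sides lined up. Each upper tin must sit centred and flat down inside the raised rim of the lid below it; the narrow round tin has been left on top of the large square tin and has to come off it. Leave the glue bottle, its loose red cap and the pen cup where they stand, and let go of everything at the end.

Things in the scene. Friction and masses are not known exactly. Their poses are not given: they have to be found in the camera images.
- round_wide_mid (a point): The widest round tin: steel tin with a paper band and a grey lid, 66 mm diameter, 52 mm high overall (rim included), about 0.18 kg. The lid has a raised grey rim 4 mm high around a flat white recess of 60 mm diameter (recess floor 48 mm above the tin's underside). Underside: a foot of 58 mm diameter, 6 mm high. Stands on the table. Origin: its centre, half-way up; z up when upright.
- round_medium_mid (a point): The medium round tin, same make: 52 mm diameter, 46 mm high overall, about 0.13 kg. Lid with a raised grey rim 4 mm high around a white recess of 46 mm diameter (recess floor 42 mm above the underside). Foot of 44 mm diameter, 6 mm high, which drops into the wide tin's lid with 8 mm to spare all round. Stands on the table. Origin: its centre, half-way up; z up when upright.
- round_narrow_mid (a point): The narrowest round tin, same make: 39 mm diameter, 40 mm high, flat grey lid without rim, about 0.08 kg. Foot of 30 mm diameter, 6 mm high, which drops into the medium tin's lid with 8 mm to spare. At the start it stands in the lid recess of the large square tin. Origin: its centre, half-way up; z up when upright.
- square_large_mid (a point): The large square tin, same make: 62 x 62 mm, 48 mm high overall, about 0.17 kg. Lid with a raised grey rim 4 mm high around a white 56 x 56 mm recess (recess floor 44 mm above the underside). Foot 56 x 56 mm, 6 mm high. Stands on the table, turned by up to 0.6 rad. x and y point square to its sides. Origin: its centre, half-way up; z up when upright.
- square_small_mid (a point): The small square tin, same make: 46 x 46 mm, 42 mm high, flat grey lid without rim, about 0.11 kg. Foot 40 x 40 mm, 6 mm high, which drops into the large square tin's lid with 8 mm to spare when the sides are lined up. Stands on the table, turned by up to 0.6 rad. x and y point square to its sides. Origin: its centre, half-way up; z up when upright.
- mat_round_top (a point): Round cork mat, 110 mm diameter, 4 mm thick, fixed to the table. Origin: the centre of its top face; z up.
- mat_square_top (a point): Square cork mat, 110 x 110 mm, 4 mm thick, fixed to the table. Origin: the centre of its top face; x and y square to its sides, z up.
- glue_bottle: Bystander: upright glue bottle, yellowish with a red top, 46 mm diameter, 133 mm high. Origin: centre of its underside. Not to be disturbed.
- cap: Bystander: small loose red cap standing on the table among the tins, 28 mm diameter, 26 mm high. Origin: centre of its underside. Not to be disturbed.
- pen_cup: Bystander: white cup of pens, 72 mm diameter, 90 mm high, the pens reach 140 mm. Origin: centre of its underside. Not to be disturbed.

How it is judged:
By the outcome, as a careful person would: the job done as asked, in the order asked, and still so for the second after the job is handed in, with the robot touching nothing.
It also fails if it takes over 128 s, if anything falls off the work surface, if the arm or the gripper's body presses on something with over 40 N, if the wrist force passes 120 N, or if a joint passes its speed limit or range.

### The arm

A 6-joint arm with a two-finger parallel gripper is mounted at the origin on the work surface. World frame = base frame: x ahead of the robot, y to its left, z up, the work surface at z = 0. Lengths are in m, angles in rad, forces in N, time in s.
With the tool pointing down it reaches from about 0.225 to 0.875 m from the base axis. Payload 3.4 kg.
Tool frame: the origin (TCP) lies on the centre line of the jaws, within the pads' length; the fingertips stand 19 mm ahead of it and the grasp point (between the pads) is the TCP; z points along the fingers, y is the direction in which the jaws open and shut (so a half turn about z gives the same grasp; the last joint's range is limited). The gripper opens to 85 mm and grips with 20 to 120 N. Pads are 22 mm wide; open, the fingers measure 114 mm over their backs; the gripper's body (76 mm by 85 mm) begins 54 mm behind the grasp point. The pads swing forward as they close: fully open they stand 13 mm farther back than shut.
Start: joints at [-1.337, 0.276, 1.505, -0, 1.361, -0.121], TCP at [0.2, -0.539, 0.25] pointing down, gripper open.
Joint ranges: [-2.89, 2.89], [-0.75, 2.08], [0.22, 2.7], [-1.18, 4.32], [0.11, 2.71], [-2.7, 2.7]. Speed limits (rad/s): [2.57, 2.57, 3.14, 3.14, 3.14, 3.14].

### API

Orientations are given as a unit quaternion [w, x, y, z].
In Python, from rig import monitor, eyes, manip, models gives the robot as it stands.
- The arm moves only by the tool send_rows, never from a script. Its argument "deltas" is a list of rows, each an object with "dp": the shift along the world's x, y, z each as a share of 0.12 m, from -1 to 1, a list of three; "rotation": the turn, a rotation vector about the world's x, y, z each as a share of 0.5 rad, from -1 to 1, a list of three. In form: [{"dp": [dx, dy, dz], "rotation": [rx, ry, rz]}, ...]. A call has 1 to 12 rows; each row is the pose to reach, as a shift and turn from the pose commanded when the call began; what a row does not reach only later rows make up. A row lasts 1/12 s, in which the tool goes at most 41.7 mm and 7.16 degrees, less where a joint would pass 70% of its speed; a pose out of reach is approached as far as the arm can. A call with a number of a shift or a turn outside -1 to 1 is refused whole. A call with a gripper value outside its range is refused whole. "fingers" is the closure, from -1 (fully open) to 1 (shut), set as the call begins (left out, the last holds). The fingers move at their own pace and stop on an object; "grip_force" is the grip in N (left out, the last holds). Time passes only in rows, so rows that repeat a pose let the fingers close. It gives the time, the measured TCP pose, the force and the opening at its end, in the units of the state.
- monitor.get_state(): the state, without advancing time (a new reading comes with each control period).
- eyes.get_image(name): name is "scene" or "top"; returns a dict with "color" (400x640x3 uint8, red, green, blue), "depth" (400x640 float32, m along the optical axis (not along the pixel's ray), 0 where there is no reading), "mtx" (3x3 intrinsics, pixels), "rvec" (rotation vector, rad) and "tvec" (3), from world to camera coordinates, as OpenCV has them. Camera axes: x right, y down, z forward; pixel columns grow to the right and rows downward; lengths in m; the calibration is good to about 2 mm. A picture is of the moment at which its call begins.
- manip.sign_off(): hands the job in, once; it reports no verdict.
Trained networks look in a picture, given as the dict that the camera call returned (one of the last four; its "shot" number tells which), for a name from the list of things; names that differ only in an ending like _2 or _b are one class to them, and where a whole thing is asked for, a point or a joint stands for the part that bears it (a point fixed in the world has none). Each returns a list of dicts, best first, with "score" (0 to 1); they miss things now and then, are a little off and sometimes report something else, mostly with a low value. They report only what shows in the picture. A call takes as long as a camera call.
- models.find_in(name, picture): "box" ([left, top, right, bottom] in pixels, round what is visible of it).
The state is a dict: "clock": time; "qpos": joint angles; "qd": joint speeds; "effort": joint torques, N m; "position": TCP position; "ee_rot": TCP orientation; "contact_force": force on the tool from outside, world axes, zero at the start; "moment": the same for the moment, N m; "width": finger opening in m.
Only numpy, scipy, OpenCV 4.12 (cv2) and the standard library are available. Lean on these libraries where they do the work, as an engineer would, in place of code of your own. Each camera call takes 0.05 s, during which the arm holds its last target.

## Working session

There is one attempt and no reset: what is moved stays moved. The work goes in short steps, Python scripts to look and compute and a tool call to move; the robot and the scene stay as the last step left them, time stands still between calls to the robot, and variables do not carry over. Pictures are saved under pics/ and viewed, and the job is handed in when it is done.

Besides the shell and the picture viewer there is one more tool, called after "Call:" as name(argument=value, ...), one argument or row to a line, values as JSON. send_rows: Moves the arm, as the interface text tells. Its arguments: {"type":"object","properties":{"deltas":{"type":"array","items":{"type":"object","properties":{"dp":{"type":"array","items":{"type":"number"}},"rotation":{"type":"array","items":{"type":"number"}}}}},"fingers":{"type":"number"},"grip_force":{"type":"number"}},"required":["deltas"]}

```bash
mkdir -p pics; ls
cat > h.py <<'E'
import numpy as np,cv2
from rig import monitor,eyes,manip,models
def cloud(p):
    K=np.array(p["mtx"]);R,_=cv2.Rodrigues(np.array(p["rvec"],float));t=np.array(p["tvec"],float).reshape(3)
    d=p["depth"];v,u=np.mgrid[:d.shape[0],:d.shape[1]]
    c=np.stack([(u-K[0,2])/K[0,0]*d,(v-K[1,2])/K[1,1]*d,d],-1)
    w=(c-t)@R; w[d<=0]=np.nan
    return w
def save(p,n): cv2.imwrite("pics/"+n,p["color"][:,:,::-1])
E
python3 - <<'E'
from h import *
for n in ["top","scene"]:
    p=eyes.get_image(n); save(p,n+"0.png"); w=cloud(p); np.save(n+"0.npy",w); np.save(n+"0c.npy",p["color"])
    R,_=cv2.Rodrigues(np.array(p["rvec"],float)); print(n,"cam",-R.T@np.array(p["tvec"]).reshape(3),R[2])
    for o in ["round_wide_mid","round_medium_mid","round_narrow_mid","square_large_mid","square_small_mid","mat_round_top","mat_square_top","glue_bottle","cap","pen_cup"]:
        r=models.find_in(o,p)
        for q in r[:2]:
            b=q["box"];u,v=int((b[0]+b[2])/2),int((b[1]+b[3])/2)
            print(o,round(q["score"],2),np.round(b),w[min(v,399),min(u,639)].round(3))
print(monitor.get_state())
E
```

```text
pics
top cam [0.38284514 0.01576194 1.26652697] [ 0.15327408 -0.0129913  -0.98809832]
round_wide_mid 0.97 [260. 225. 285. 257.] [0.458 0.093 0.044]
round_medium_mid 0.5 [334. 237. 354. 258.] [ 0.447 -0.097  0.041]
round_narrow_mid 0.76 [262. 164. 274. 179.] [0.639 0.107 0.089]
square_large_mid 0.67 [258. 165. 283. 191.] [0.624 0.102 0.085]
square_small_mid 0.67 [338. 176. 358. 195.] [ 0.615 -0.108  0.047]
mat_round_top 0.75 [394. 223. 433. 266.] [ 0.462 -0.294  0.006]
mat_round_top 0.33 [396. 149. 423. 173.] [ 0.668 -0.257  0.123]
mat_square_top 0.94 [187. 212. 233. 256.] [0.475 0.269 0.009]
glue_bottle 0.58 [397. 151. 422. 176.] [ 0.666 -0.261  0.108]
cap 0.42 [298. 209. 310. 221.] [0.533 0.012 0.025]
pen_cup 0.74 [186. 144. 218. 177.] [0.677 0.298 0.032]
pen_cup 0.38 [394. 223. 433. 268.] [ 0.459 -0.293  0.009]
scene cam [ 0.98002322 -0.28409089  0.74655126] [-0.49535272  0.32119712 -0.80712954]
round_wide_mid 0.82 [324. 142. 351. 177.] [0.471 0.09  0.049]
round_medium_mid 0.85 [247. 184. 276. 210.] [ 0.464 -0.107  0.041]
round_narrow_mid 0.63 [379. 185. 402. 214.] [0.646 0.099 0.0
[... 471 characters left out ...]
146. 487. 203.] [0.686 0.266 0.091]
{'clock': 1.1, 'qpos': array([-1.33695804e+00,  2.75880638e-01,  1.50492211e+00,  2.86075425e-05,
        1.36067421e+00, -1.21031248e-01]), 'qd': array([-0.00069927,  0.00141833, -0.00094072, -0.00030397,  0.00038104,
       -0.00156001]), 'effort': array([-1.27026226e-03, -4.16681457e+01, -2.46104443e+01,  1.19226215e-04,
        7.56703935e-05, -5.51561058e-06]), 'position': array([ 0.1997879 , -0.53920505,  0.25033024]), 'ee_rot': array([5.69677534e-05, 9.84300232e-01, 1.76502263e-01, 1.72282144e-05]), 'contact_force': array([-0.62269674,  0.09342762,  0.17573789]), 'moment': array([ 0.03339327,  0.00093621, -0.02368394]), 'width': 0.08545246005754513}
```

Run:
```python
import numpy as np,cv2
a=np.load("top0c.npy")[130:290,170:450,::-1]; cv2.imwrite("pics/t0c.png",cv2.resize(a,None,fx=2.8,fy=2.8,interpolation=cv2.INTER_CUBIC))
a=np.load("scene0c.npy")[110:350,140:500,::-1]; cv2.imwrite("pics/s0c.png",cv2.resize(a,None,fx=2.2,fy=2.2,interpolation=cv2.INTER_CUBIC))
```

```text
(no output)
```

View pics/t0c.png

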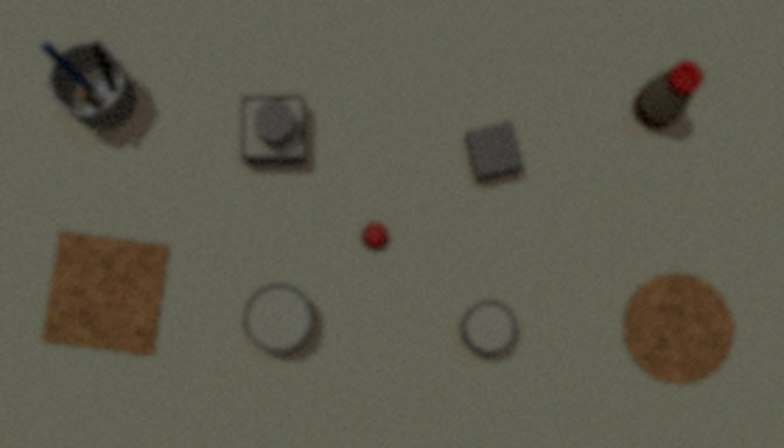

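View pics/s0c.png

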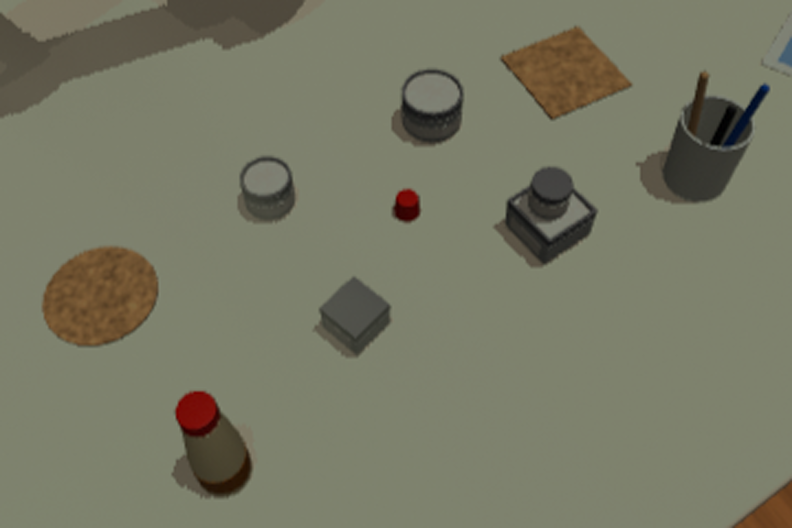

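```bash
cat >> h.py <<'E'
def plane(p,z):
    K=np.array(p["mtx"]);R,_=cv2.Rodrigues(np.array(p["rvec"],float));t=np.array(p["tvec"],float).reshape(3)
    C=-R.T@t; v,u=np.mgrid[:400,:640]
    d=np.stack([(u-K[0,2])/K[0,0],(v-K[1,2])/K[1,1],np.ones(u.shape)],-1)@R
    return C+d*((z-C[2])/d[...,2])[...,None]
def meas(p,w,xy,r,h,tol=0.006):
    """top face at height h near xy: returns bbox/minrect of its points on plane h"""
    P=plane(p,h)[...,:2]
    m=(abs(w[...,2]-h)<tol)&(np.hypot(P[...,0]-xy[0],P[...,1]-xy[1])<r)
    return rep(P,m)
def rep(P,m):
    m=m.astype(np.uint8); n,l,s,_=cv2.connectedComponentsWithStats(m)
    if n<2: return None
    m=l==1+np.argmax(s[1:,4]); q=P[m].astype(np.float32)
    (c,sz,a)=cv2.minAreaRect(q*1000); (cc,rr)=cv2.minEnclosingCircle(q*1000)
    return dict(n=int(m.sum()),mean=(q.mean(0)*1000).round(1),rect=np.round(c,1),sz=np.round(sz,1),ang=round(a,1),circ=np.round(cc,1),r=round(rr,1))
def mat(p,xy):
    hsv=cv2.cvtColor(cv2.GaussianBlur(p["color"],(3,3),0),cv2.COLOR_RGB2HSV).astype(int)
    P=plane(p,0.004)[...,:2]
    m=(hsv[...,0]<17)&(hsv[...,1]>95)&(np.hypot(P[...,0]-xy[0],P[...,1]-xy[1])<0.09)
    return rep(P,m)
E
python3 - <<'E'
from h import *
for n in ["top","scene"]:
    p=eyes.get_image(n); w=cloud(p)
    f=w[200:260,300:330,2]; print(n,"table z",np.nanmedian(w[300:330,250:350,2]),np.nanstd(w[300:330,250:350,2]))
    for nm,xy,r,h in [("wide",(.462,.09),.045,.052),("med",(.45,-.10),.04,.046),("narrow",(.639,.103),.035,.084),("sqL",(.632,.103),.05,.048),("sqS",(.62,-.108),.045,.042),("cap",(.535,.012),.03,.026)]:
        print(nm,meas(p,w,xy,r,h))
    print("matR",mat(p,(.457,-.291)));print("matS",mat(p,(.48,.27)))
E
```

```text
top table z 0.0006189742941938625 0.007482000721066163
wide {'n': 432, 'mean': array([452.1,  99.1], dtype=float32), 'rect': array([452.4, 100.3]), 'sz': array([63.4, 63.6]), 'ang': 1.5, 'circ': array([451.9,  99.6]), 'r': 32.9}
med {'n': 253, 'mean': array([ 449.2, -101.2], dtype=float32), 'rect': array([ 449.8, -101.8]), 'sz': array([48. , 48.1]), 'ang': 0.9, 'circ': array([ 448.7, -101.8]), 'r': 25.9}
narrow {'n': 173, 'mean': array([634.7, 107.9], dtype=float32), 'rect': array([634.6, 107.7]), 'sz': array([37.7, 37. ]), 'ang': 1.6, 'circ': array([634.6, 107.7]), 'r': 19.6}
sqL {'n': 300, 'mean': array([635.2, 115.1], dtype=float32), 'rect': array([636.6, 113.1]), 'sz': array([61.4, 59.9]), 'ang': 2.0, 'circ': array([636.5, 112.6]), 'r': 42.5}
sqS {'n': 284, 'mean': array([ 622.3, -104.9], dtype=float32), 'rect': array([ 622. , -104.8]), 'sz': array([47.1, 46.8]), 'ang': 14.4, 'circ': array([ 623.1, -105.6]), 'r': 31.3}
cap {'n': 62, 'mean': array([537.6,   9.8], dtype=float32), 'rect': array([538. ,   9.6]), 'sz': array([22. , 21.9]), 'ang': 1.5, 'circ': array([537.7,   9.8]), 'r
[... 1148 characters left out ...]
 'mean': array([ 625.2, -104. ], dtype=float32), 'rect': array([ 625. , -103.7]), 'sz': array([48.2, 47.3]), 'ang': 13.9, 'circ': array([ 624.8, -103.6]), 'r': 31.9}
cap {'n': 83, 'mean': array([541. ,   9.7], dtype=float32), 'rect': array([540.8,  10.3]), 'sz': array([22.2, 24.7]), 'ang': 56.1, 'circ': array([540.5,   9.2]), 'r': 13.2}
matR {'n': 1561, 'mean': array([ 456.8, -291.6], dtype=float32), 'rect': array([ 456.5, -291.1]), 'sz': array([105.5, 100. ]), 'ang': 56.2, 'circ': array([ 455.9, -290.8]), 'r': 52.8}
matS {'n': 1149, 'mean': array([476.5, 273. ], dtype=float32), 'rect': array([475.5, 273.9]), 'sz': array([105.6, 104. ]), 'ang': 83.8, 'circ': array([475.2, 273.2]), 'r': 70.7}
```

Call:
send_rows(
  deltas=[
    {"dp":[0.1,0.25,0],"rotation":[0,0,0]},
    {"dp":[0.2,0.5,0],"rotation":[0,0,0]},
    {"dp":[0.3,0.75,0],"rotation":[0,0,0]},
    {"dp":[0.4,1,0],"rotation":[0,0,0]},
  ],
  fingers=-1,
  grip_force=40,
)

```text
clock: 1.53
position: [0.248, -0.418, 0.2502]
ee_rot: [-0.0, 0.984, 0.176, 0.0]
contact_force: [0.4, 0.3, 0.1]
width: 0.0857
```

Call:
send_rows(
  deltas=[
    {"dp":[0.1,0.25,0],"rotation":[0,0,0]},
    {"dp":[0.2,0.5,0],"rotation":[0,0,0]},
    {"dp":[0.3,0.75,0],"rotation":[0,0,0]},
    {"dp":[0.4,1,0],"rotation":[0,0,0]},
  ],
)

```text
clock: 1.87
position: [0.296, -0.2978, 0.2505]
ee_rot: [0.0, 0.984, 0.176, 0.0]
contact_force: [0.2, 0.2, -0.2]
width: 0.0857
```

Call:
send_rows(
  deltas=[
    {"dp":[0.1,0.25,0],"rotation":[0,0,0]},
    {"dp":[0.2,0.5,0],"rotation":[0,0,0]},
    {"dp":[0.3,0.75,0],"rotation":[0,0,0]},
    {"dp":[0.4,1,0],"rotation":[0,0,0]},
  ],
)

```text
clock: 2.2
position: [0.344, -0.1778, 0.2506]
ee_rot: [0.0, 0.984, 0.176, 0.0]
contact_force: [0.2, 0.5, -0.1]
width: 0.0858
```

Call:
send_rows(
  deltas=[
    {"dp":[0.1,0.25,0],"rotation":[0,0,0]},
    {"dp":[0.2,0.5,0],"rotation":[0,0,0]},
    {"dp":[0.3,0.75,0],"rotation":[0,0,0]},
    {"dp":[0.4,1,0],"rotation":[0,0,0]},
  ],
)

```text
clock: 2.53
position: [0.392, -0.0577, 0.2506]
ee_rot: [0.0, 0.984, 0.176, 0.0]
contact_force: [0.9, -0.9, 0.7]
width: 0.0851
```

Call:
send_rows(
  deltas=[
    {"dp":[0.1,0.25,0],"rotation":[0,0,0]},
    {"dp":[0.2,0.5,0],"rotation":[0,0,0]},
    {"dp":[0.3,0.75,0],"rotation":[0,0,0]},
    {"dp":[0.4,1,0],"rotation":[0,0,0]},
    {"dp":[0.4,1,0],"rotation":[0,0,0]},
    {"dp":[0.4,1,0],"rotation":[0,0,0]},
  ],
)

```text
clock: 3.03
position: [0.44, 0.062, 0.2502]
ee_rot: [0.0, 0.984, 0.178, -0.0]
contact_force: [-0.8, -0.6, -0.4]
width: 0.0854
```

Call:
send_rows(
  deltas=[
    {"dp":[0.06,0.16,0],"rotation":[0,0,0]},
    {"dp":[0.112,0.32,-0.2],"rotation":[0,0,0]},
    {"dp":[0.112,0.32,-0.4],"rotation":[0,0,0]},
    {"dp":[0.112,0.32,-0.6],"rotation":[0,0,0]},
    {"dp":[0.112,0.32,-0.833],"rotation":[0,0,0]},
    {"dp":[0.112,0.32,-0.833],"rotation":[0,0,0]},
  ],
)

```text
clock: 3.53
position: [0.4491, 0.0976, 0.1462]
ee_rot: [-0.0, 0.984, 0.176, -0.005]
contact_force: [-1.7, -0.6, -0.8]
width: 0.0854
```

Call:
send_rows(
  deltas=[
    {"dp":[0,0,-0.15],"rotation":[0,0,0]},
    {"dp":[0,0,-0.3],"rotation":[0,0,0]},
    {"dp":[0,0,-0.45],"rotation":[0,0,0]},
    {"dp":[0,0,-0.6],"rotation":[0,0,0]},
    {"dp":[0,0,-0.75],"rotation":[0,0,0]},
    {"dp":[0,0,-0.9],"rotation":[0,0,0]},
    {"dp":[0,0,-1],"rotation":[0,0,0]},
    {"dp":[0,0,-1],"rotation":[0,0,0]},
  ],
)

```text
clock: 4.2
position: [0.4523, 0.098, 0.0296]
ee_rot: [0.0, 0.984, 0.176, -0.002]
contact_force: [0.2, -0.4, 0.4]
width: 0.0858
```

Run:
```python
from h import *
p=eyes.get_image("scene"); cv2.imwrite("pics/a1.png",cv2.resize(p["color"][50:230,250:450,::-1],None,fx=3,fy=3,interpolation=cv2.INTER_CUBIC)); print(monitor.get_state()["contact_force"])
```

```text
[ 0.23470381 -0.07971322  0.44953935]
```

View pics/a1.png

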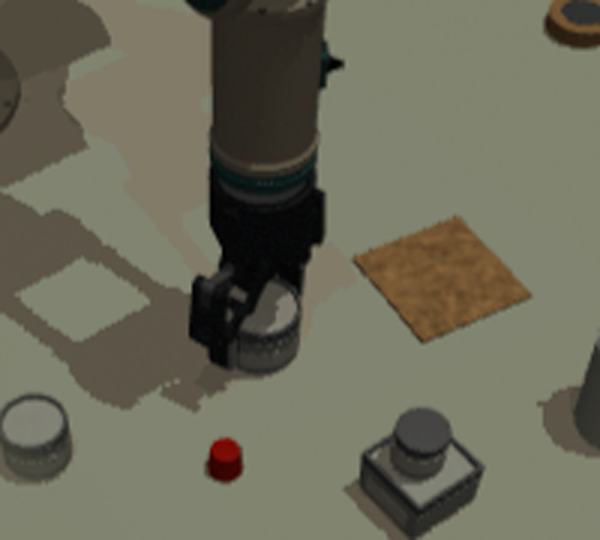

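Call:
send_rows(
  deltas=[
    {"dp":[0,0,0],"rotation":[0,0,0]},
    {"dp":[0,0,0],"rotation":[0,0,0]},
    {"dp":[0,0,0],"rotation":[0,0,0]},
    {"dp":[0,0,0],"rotation":[0,0,0]},
    {"dp":[0,0,0],"rotation":[0,0,0]},
    {"dp":[0,0,0],"rotation":[0,0,0]},
    {"dp":[0,0,0],"rotation":[0,0,0]},
    {"dp":[0,0,0],"rotation":[0,0,0]},
  ],
  fingers=1,
  grip_force=40,
)

```text
clock: 4.92
position: [0.4545, 0.099, 0.032]
ee_rot: [0.0, 0.984, 0.177, 0.002]
contact_force: [-0.6, -1.4, 7.1]
width: 0.065
```

Call:
send_rows(
  deltas=[
    {"dp":[0,0,0.1],"rotation":[0,0,0]},
    {"dp":[0,0,0.2],"rotation":[0,0,0]},
    {"dp":[0,0,0.35],"rotation":[0,0,0]},
    {"dp":[0,0,0.5],"rotation":[0,0,0]},
    {"dp":[0,0,0.65],"rotation":[0,0,0]},
    {"dp":[0,0,0.8],"rotation":[0,0,0]},
    {"dp":[0,0,0.9],"rotation":[0,0,0]},
    {"dp":[0,0,1],"rotation":[0,0,0]},
    {"dp":[0,0,1],"rotation":[0,0,0]},
  ],
)

```text
clock: 5.67
position: [0.4547, 0.0993, 0.153]
ee_rot: [0.0, 0.984, 0.177, 0.003]
contact_force: [0.8, 0.3, -1.5]
width: 0.065
```

Run:
```python
from h import *
p=eyes.get_image("scene"); cv2.imwrite("pics/a2.png",cv2.resize(p["color"][50:230,250:450,::-1],None,fx=3,fy=3,interpolation=cv2.INTER_CUBIC)); print(monitor.get_state()["contact_force"])
```

```text
[-0.2305307  -0.92300899 -3.00583234]
```

View pics/a2.png

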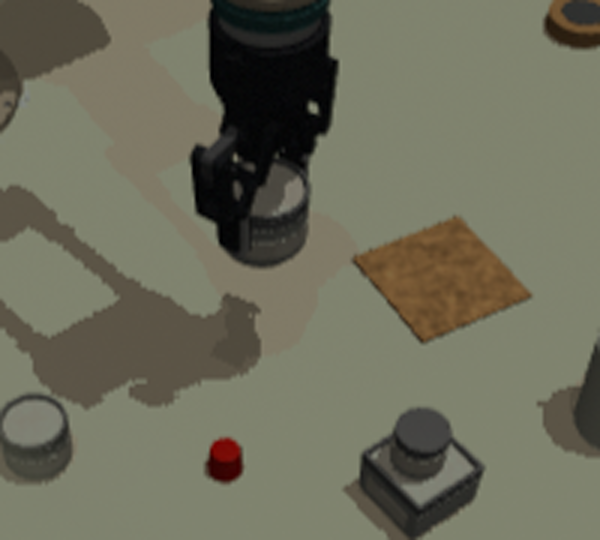

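Call:
send_rows(
  deltas=[
    {"dp":[0,-0.25,0],"rotation":[0,0,0]},
    {"dp":[0,-0.5,0],"rotation":[0,0,0]},
    {"dp":[0,-0.75,0],"rotation":[0,0,0]},
    {"dp":[0,-1,0],"rotation":[0,0,0]},
  ],
)

```text
clock: 6.05
position: [0.4522, -0.0217, 0.1494]
ee_rot: [-0.0, 0.984, 0.177, -0.001]
contact_force: [0.4, -0.3, -1.8]
width: 0.0653
```

Call:
send_rows(
  deltas=[
    {"dp":[0,-0.25,0],"rotation":[0,0,0]},
    {"dp":[0,-0.5,0],"rotation":[0,0,0]},
    {"dp":[0,-0.75,0],"rotation":[0,0,0]},
    {"dp":[0,-1,0],"rotation":[0,0,0]},
  ],
)

```text
clock: 6.38
position: [0.4522, -0.1419, 0.1494]
ee_rot: [-0.001, 0.984, 0.176, -0.001]
contact_force: [0.7, -0.2, -2.4]
width: 0.0647
```

Call:
send_rows(
  deltas=[
    {"dp":[0,-0.25,0],"rotation":[0,0,0]},
    {"dp":[0,-0.5,0],"rotation":[0,0,0]},
    {"dp":[0,-0.75,0],"rotation":[0,0,0]},
    {"dp":[0,-1,0],"rotation":[0,0,0]},
  ],
)

```text
clock: 6.72
position: [0.4522, -0.2618, 0.1492]
ee_rot: [-0.001, 0.984, 0.176, -0.001]
contact_force: [0.8, -0.3, -2.1]
width: 0.0651
```

Call:
send_rows(
  deltas=[
    {"dp":[0.016,-0.1,0],"rotation":[0,0,0]},
    {"dp":[0.016,-0.2,0],"rotation":[0,0,0]},
    {"dp":[0.016,-0.255,0],"rotation":[0,0,0]},
    {"dp":[0.016,-0.255,-0.1],"rotation":[0,0,0]},
    {"dp":[0.016,-0.255,-0.25],"rotation":[0,0,0]},
    {"dp":[0.016,-0.255,-0.4],"rotation":[0,0,0]},
    {"dp":[0.016,-0.255,-0.55],"rotation":[0,0,0]},
    {"dp":[0.016,-0.255,-0.7],"rotation":[0,0,0]},
    {"dp":[0.016,-0.255,-0.8],"rotation":[0,0,0]},
    {"dp":[0.016,-0.255,-0.85],"rotation":[0,0,0]},
    {"dp":[0.016,-0.255,-0.85],"rotation":[0,0,0]},
    {"dp":[0.016,-0.255,-0.85],"rotation":[0,0,0]},
  ],
)

```text
clock: 7.72
position: [0.4553, -0.2908, 0.0484]
ee_rot: [-0.0, 0.984, 0.177, -0.0]
contact_force: [0.3, 0.8, -2.0]
width: 0.0652
```

Run:
```python
from h import *
p=eyes.get_image("scene"); cv2.imwrite("pics/a3.png",cv2.resize(p["color"][150:300,120:320,::-1],None,fx=3,fy=3,interpolation=cv2.INTER_CUBIC)); s=monitor.get_state();print(s["contact_force"],s["position"])
```

```text
[-0.15136752 -0.07398052 -2.34226196] [ 0.45561667 -0.29129136  0.04898727]
```

View pics/a3.png

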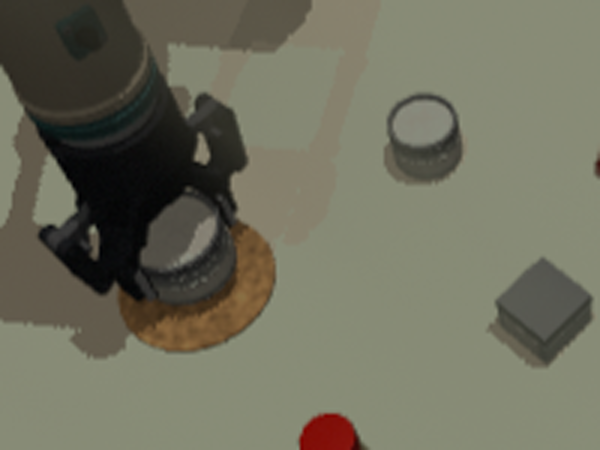

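Call:
send_rows(
  deltas=[
    {"dp":[0,0,-0.03],"rotation":[0,0,0]},
    {"dp":[0,0,-0.06],"rotation":[0,0,0]},
    {"dp":[0,0,-0.09],"rotation":[0,0,0]},
    {"dp":[0,0,-0.1],"rotation":[0,0,0]},
    {"dp":[0,0,-0.1],"rotation":[0,0,0]},
    {"dp":[0,0,-0.1],"rotation":[0,0,0]},
  ],
)

```text
clock: 8.27
position: [0.4551, -0.2915, 0.0363]
ee_rot: [0.0, 0.984, 0.176, 0.0]
contact_force: [0.3, -0.1, -3.2]
width: 0.0652
```

Call:
send_rows(
  deltas=[
    {"dp":[0,0,-0.008],"rotation":[0,0,0]},
    {"dp":[0,0,-0.008],"rotation":[0,0,0]},
    {"dp":[0,0,-0.008],"rotation":[0,0,0]},
  ],
)

```text
clock: 8.52
position: [0.4552, -0.2916, 0.036]
ee_rot: [0.0, 0.984, 0.176, 0.0]
contact_force: [-1.8, 0.7, 3.4]
width: 0.065
```

Call:
send_rows(
  deltas=[
    {"dp":[0,0,0],"rotation":[0,0,0]},
    {"dp":[0,0,0],"rotation":[0,0,0]},
    {"dp":[0,0,0],"rotation":[0,0,0]},
    {"dp":[0,0,0],"rotation":[0,0,0]},
    {"dp":[0,0,0],"rotation":[0,0,0]},
    {"dp":[0,0,0],"rotation":[0,0,0]},
  ],
  fingers=-1,
)

```text
clock: 9.02
position: [0.4552, -0.2914, 0.0353]
ee_rot: [0.0, 0.984, 0.177, -0.0]
contact_force: [0.5, -0.7, -0.5]
width: 0.0856
```

Call:
send_rows(
  deltas=[
    {"dp":[0,0,0.15],"rotation":[0,0,0]},
    {"dp":[0,0,0.35],"rotation":[0,0,0]},
    {"dp":[0,0,0.6],"rotation":[0,0,0]},
    {"dp":[0,0,0.85],"rotation":[0,0,0]},
    {"dp":[0,0,1],"rotation":[0,0,0]},
  ],
)

```text
clock: 9.43
position: [0.4561, -0.2922, 0.1584]
ee_rot: [0.002, 0.984, 0.177, 0.001]
contact_force: [0.7, -0.0, 0.1]
width: 0.0855
```

Call:
send_rows(
  deltas=[
    {"dp":[0,0.25,0],"rotation":[0,0,0]},
    {"dp":[0,0.5,0],"rotation":[0,0,0]},
    {"dp":[0,0.75,0],"rotation":[0,0,0]},
    {"dp":[-0.04,1,0],"rotation":[0,0,0]},
    {"dp":[-0.04,1,0],"rotation":[0,0,0]},
    {"dp":[-0.04,1,0],"rotation":[0,0,0]},
  ],
)

```text
clock: 9.93
position: [0.4499, -0.1702, 0.1555]
ee_rot: [0.0, 0.984, 0.178, -0.0]
contact_force: [-0.4, 0.2, 0.7]
width: 0.0856
```

Run:
```python
from h import *
for n in ["top","scene"]:
    p=eyes.get_image(n); w=cloud(p)
    print("wide",meas(p,w,(.455,-.291),.045,.056)); print("med",meas(p,w,(.45,-.10),.04,.046)); print(mat(p,(.457,-.291)))
    cv2.imwrite("pics/a4%s.png"%n,p["color"][:,:,::-1])
print(monitor.get_state()["position"])
```

```text
wide None
med {'n': 252, 'mean': array([ 449.9, -100.6], dtype=float32), 'rect': array([ 449.8, -101.8]), 'sz': array([47.8, 48.3]), 'ang': 1.4, 'circ': array([ 448.8, -101.8]), 'r': 25.8}
{'n': 158, 'mean': array([ 414.4, -278. ], dtype=float32), 'rect': array([ 413.9, -277.1]), 'sz': array([62.1, 24.8]), 'ang': 64.8, 'circ': array([ 416.7, -278.4]), 'r': 31.1}
wide {'n': 723, 'mean': array([ 456.4, -290.7], dtype=float32), 'rect': array([ 456.4, -290.6]), 'sz': array([64.8, 67.8]), 'ang': 89.3, 'circ': array([ 456.5, -291.1]), 'r': 34.8}
med {'n': 363, 'mean': array([ 452.1, -101.2], dtype=float32), 'rect': array([ 451.8, -101.2]), 'sz': array([51.7, 53.4]), 'ang': 38.8, 'circ': array([ 452.2, -100.9]), 'r': 28.0}
{'n': 493, 'mean': array([ 477.3, -311.2], dtype=float32), 'rect': array([ 473.7, -311.7]), 'sz': array([103.6,  48.9]), 'ang': 40.3, 'circ': array([ 459.9, -295.4]), 'r': 51.8}
[ 0.45083147 -0.17208396  0.15564195]
```

View pics/a4top.png

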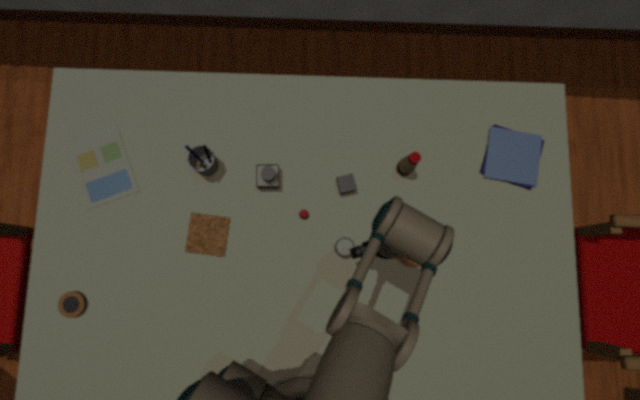

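View pics/a4scene.png

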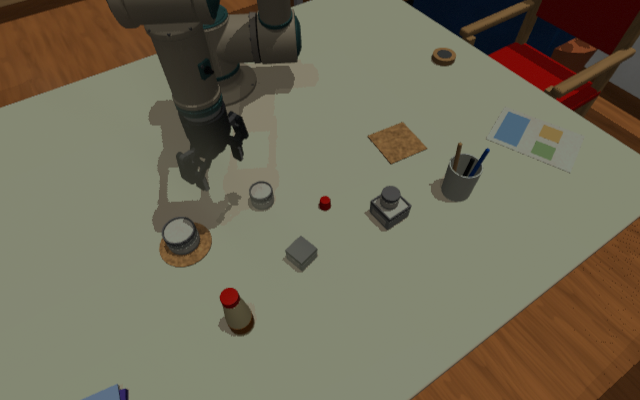

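Call:
send_rows(
  deltas=[
    {"dp":[0,0.2,0],"rotation":[0,0,0]},
    {"dp":[0,0.4,0],"rotation":[0,0,0]},
    {"dp":[0,0.583,0],"rotation":[0,0,0]},
    {"dp":[0,0.583,-0.15],"rotation":[0,0,0]},
    {"dp":[0,0.583,-0.3],"rotation":[0,0,0]},
    {"dp":[0,0.583,-0.45],"rotation":[0,0,0]},
    {"dp":[0,0.583,-0.6],"rotation":[0,0,0]},
    {"dp":[0,0.583,-0.75],"rotation":[0,0,0]},
    {"dp":[0,0.583,-0.9],"rotation":[0,0,0]},
    {"dp":[0,0.583,-1],"rotation":[0,0,0]},
    {"dp":[0,0.583,-1],"rotation":[0,0,0]},
  ],
)

```text
clock: 10.95
position: [0.4493, -0.1022, 0.0332]
ee_rot: [-0.001, 0.984, 0.176, -0.002]
contact_force: [-1.0, 0.5, 0.7]
width: 0.0856
```

Call:
send_rows(
  deltas=[
    {"dp":[0,0,-0.04],"rotation":[0,0,0]},
    {"dp":[0,0,-0.04],"rotation":[0,0,0]},
    {"dp":[0,0,-0.04],"rotation":[0,0,0]},
  ],
)

```text
clock: 11.2
position: [0.451, -0.1021, 0.0311]
ee_rot: [0.0, 0.984, 0.176, 0.001]
contact_force: [-0.3, 0.4, -0.5]
width: 0.0856
```

Call:
send_rows(
  deltas=[
    {"dp":[0,0,0],"rotation":[0,0,0]},
    {"dp":[0,0,0],"rotation":[0,0,0]},
    {"dp":[0,0,0],"rotation":[0,0,0]},
    {"dp":[0,0,0],"rotation":[0,0,0]},
    {"dp":[0,0,0],"rotation":[0,0,0]},
    {"dp":[0,0,0],"rotation":[0,0,0]},
    {"dp":[0,0,0],"rotation":[0,0,0]},
    {"dp":[0,0,0],"rotation":[0,0,0]},
    {"dp":[0,0,0],"rotation":[0,0,0]},
  ],
  fingers=1,
  grip_force=40,
)

```text
clock: 11.95
position: [0.4507, -0.1016, 0.0314]
ee_rot: [0.0, 0.984, 0.177, 0.001]
contact_force: [-1.1, 0.6, 6.5]
width: 0.051
```

Call:
send_rows(
  deltas=[
    {"dp":[0,0,0.1],"rotation":[0,0,0]},
    {"dp":[0,0,0.2],"rotation":[0,0,0]},
    {"dp":[0,0,0.35],"rotation":[0,0,0]},
    {"dp":[0,0,0.5],"rotation":[0,0,0]},
    {"dp":[0,0,0.65],"rotation":[0,0,0]},
    {"dp":[0,0,0.8],"rotation":[0,0,0]},
    {"dp":[0,0,0.9],"rotation":[0,0,0]},
    {"dp":[0,0,1],"rotation":[0,0,0]},
    {"dp":[0,0,1],"rotation":[0,0,0]},
  ],
)

```text
clock: 12.7
position: [0.4516, -0.1019, 0.1526]
ee_rot: [0.001, 0.984, 0.177, 0.002]
contact_force: [0.3, -0.8, -1.2]
width: 0.0511
```

Run:
```python
from h import *
p=eyes.get_image("scene"); cv2.imwrite("pics/a5.png",cv2.resize(p["color"][90:270,150:350,::-1],None,fx=3,fy=3,interpolation=cv2.INTER_CUBIC)); s=monitor.get_state();print(s["contact_force"],s["position"])
```

```text
[-1.44277079  0.29778977 -1.28251278] [ 0.45090834 -0.10160577  0.15141535]
```

View pics/a5.png

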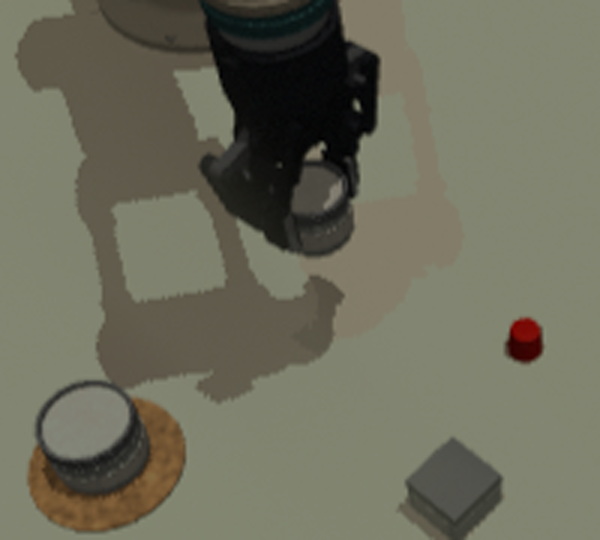

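Call:
send_rows(
  deltas=[
    {"dp":[0.01,-0.25,0],"rotation":[0,0,0]},
    {"dp":[0.02,-0.5,0],"rotation":[0,0,0]},
    {"dp":[0.03,-0.75,0],"rotation":[0,0,0]},
    {"dp":[0.04,-1,0],"rotation":[0,0,0]},
  ],
)

```text
clock: 13.08
position: [0.4544, -0.222, 0.1493]
ee_rot: [-0.001, 0.984, 0.177, -0.001]
contact_force: [0.8, 0.4, -1.2]
width: 0.0509
```

Call:
send_rows(
  deltas=[
    {"dp":[0,-0.2,0],"rotation":[0,0,0]},
    {"dp":[0,-0.4,0],"rotation":[0,0,0]},
    {"dp":[0,-0.583,0],"rotation":[0,0,0]},
    {"dp":[0,-0.583,-0.1],"rotation":[0,0,0]},
    {"dp":[0,-0.583,-0.2],"rotation":[0,0,0]},
    {"dp":[0,-0.583,-0.3],"rotation":[0,0,0]},
    {"dp":[0,-0.583,-0.4],"rotation":[0,0,0]},
    {"dp":[0,-0.583,-0.45],"rotation":[0,0,0]},
    {"dp":[0,-0.583,-0.5],"rotation":[0,0,0]},
    {"dp":[0,-0.583,-0.5],"rotation":[0,0,0]},
    {"dp":[0,-0.583,-0.5],"rotation":[0,0,0]},
  ],
)

```text
clock: 14.0
position: [0.4551, -0.2913, 0.0903]
ee_rot: [-0.0, 0.984, 0.177, -0.0]
contact_force: [0.6, 0.1, -1.0]
width: 0.051
```

Run:
```python
from h import *
p=eyes.get_image("scene"); cv2.imwrite("pics/a6.png",cv2.resize(p["color"][160:290,110:270,::-1],None,fx=4,fy=4,interpolation=cv2.INTER_CUBIC)); s=monitor.get_state();print(s["contact_force"],s["position"])
```

```text
[ 0.53448281  0.7801098  -0.270214  ] [ 0.45537122 -0.29151583  0.09077139]
```

View pics/a6.png

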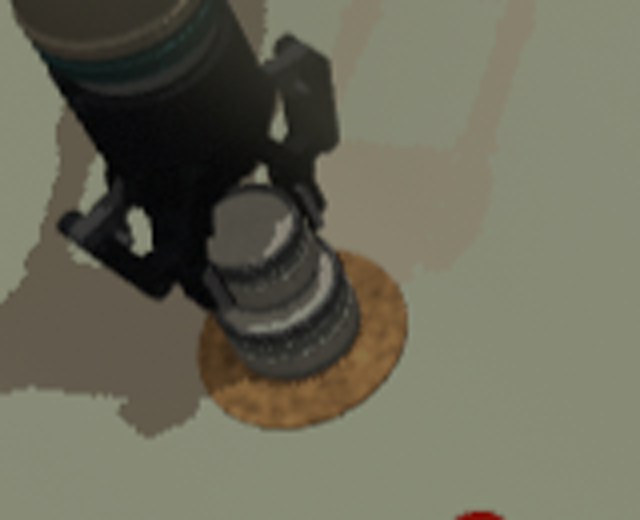

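Call:
send_rows(
  deltas=[
    {"dp":[0,0,-0.02],"rotation":[0,0,0]},
    {"dp":[0,0,-0.04],"rotation":[0,0,0]},
    {"dp":[0,0,-0.055],"rotation":[0,0,0]},
    {"dp":[0,0,-0.055],"rotation":[0,0,0]},
    {"dp":[0,0,-0.055],"rotation":[0,0,0]},
  ],
)

```text
clock: 14.47
position: [0.4551, -0.2914, 0.084]
ee_rot: [0.0, 0.984, 0.176, -0.0]
contact_force: [0.4, -0.3, -0.5]
width: 0.0507
```

Call:
send_rows(
  deltas=[
    {"dp":[0,0,-0.008],"rotation":[0,0,0]},
    {"dp":[0,0,-0.008],"rotation":[0,0,0]},
    {"dp":[0,0,-0.008],"rotation":[0,0,0]},
  ],
)

```text
clock: 14.72
position: [0.4553, -0.2915, 0.0834]
ee_rot: [0.0, 0.984, 0.176, 0.0]
contact_force: [-1.2, 0.4, 2.6]
width: 0.0506
```

Call:
send_rows(
  deltas=[
    {"dp":[0,0,-0.006],"rotation":[0,0,0]},
    {"dp":[0,0,-0.006],"rotation":[0,0,0]},
    {"dp":[0,0,-0.006],"rotation":[0,0,0]},
  ],
)

```text
clock: 14.97
position: [0.4553, -0.2915, 0.0834]
ee_rot: [0.0, 0.984, 0.176, 0.0]
contact_force: [-1.5, 1.7, 7.2]
width: 0.0508
```

Call:
send_rows(
  deltas=[
    {"dp":[0,0,0],"rotation":[0,0,0]},
    {"dp":[0,0,0],"rotation":[0,0,0]},
    {"dp":[0,0,0],"rotation":[0,0,0]},
    {"dp":[0,0,0],"rotation":[0,0,0]},
    {"dp":[0,0,0],"rotation":[0,0,0]},
    {"dp":[0,0,0],"rotation":[0,0,0]},
    {"dp":[0,0,0],"rotation":[0,0,0]},
  ],
  fingers=-1,
)

```text
clock: 15.55
position: [0.4551, -0.2914, 0.0822]
ee_rot: [-0.0, 0.984, 0.176, -0.0]
contact_force: [0.1, -0.1, -0.4]
width: 0.0854
```

Call:
send_rows(
  deltas=[
    {"dp":[0,0,0.1],"rotation":[0,0,0]},
    {"dp":[0,0,0.3],"rotation":[0,0,0]},
    {"dp":[0,0,0.55],"rotation":[0,0,0]},
    {"dp":[0,0,0.8],"rotation":[0,0,0]},
    {"dp":[0,0,1],"rotation":[0,0,0]},
    {"dp":[0,0,1],"rotation":[0,0,0]},
  ],
)

```text
clock: 16.05
position: [0.4576, -0.2935, 0.2077]
ee_rot: [0.004, 0.984, 0.176, 0.003]
contact_force: [1.2, -0.1, 0.4]
width: 0.0851
```

Call:
send_rows(
  deltas=[
    {"dp":[0.1,0.25,0],"rotation":[0,0,0]},
    {"dp":[0.2,0.5,0],"rotation":[0,0,0]},
    {"dp":[0.3,0.75,0],"rotation":[0,0,0]},
    {"dp":[0.4,1,0],"rotation":[0,0,0]},
  ],
)

```text
clock: 16.38
position: [0.503, -0.1701, 0.2016]
ee_rot: [-0.0, 0.984, 0.176, -0.0]
contact_force: [0.4, 0.2, 1.4]
width: 0.0856
```

Call:
send_rows(
  deltas=[
    {"dp":[0.15,0.25,0],"rotation":[0,0,0]},
    {"dp":[0.3,0.5,0],"rotation":[0,0,0]},
    {"dp":[0.45,0.75,0],"rotation":[0,0,0]},
    {"dp":[0.6,1,0],"rotation":[0,0,0]},
    {"dp":[0.6,1,0],"rotation":[0,0,0]},
    {"dp":[0.6,1,0],"rotation":[0,0,0]},
  ],
)

```text
clock: 16.88
position: [0.5753, -0.0497, 0.2012]
ee_rot: [-0.0, 0.984, 0.178, -0.001]
contact_force: [-0.1, -0.8, -0.3]
width: 0.0853
```

Run:
```python
from h import *
for n in ["top","scene"]:
    p=eyes.get_image(n); w=cloud(p)
    for nm,xy,r,h in [("med",(.455,-.291),.03,.098),("wide",(.455,-.291),.045,.056),("narrow",(.636,.108),.035,.084)]: print(nm,meas(p,w,xy,r,h))
    if n=="scene": cv2.imwrite("pics/a7.png",cv2.resize(p["color"][190:290,130:260,::-1],None,fx=5,fy=5,interpolation=cv2.INTER_CUBIC))
```

```text
med {'n': 298, 'mean': array([ 453.6, -291.2], dtype=float32), 'rect': array([ 453.8, -291. ]), 'sz': array([49.8, 49.9]), 'ang': 45.3, 'circ': array([ 453.3, -291.4]), 'r': 26.0}
wide {'n': 131, 'mean': array([ 448.4, -277.8], dtype=float32), 'rect': array([ 451.6, -284.5]), 'sz': array([64.3, 50.7]), 'ang': 13.4, 'circ': array([ 453. , -291.1]), 'r': 32.9}
narrow {'n': 169, 'mean': array([634.9, 108. ], dtype=float32), 'rect': array([634.6, 107.7]), 'sz': array([37.7, 37. ]), 'ang': 1.6, 'circ': array([634.6, 107.7]), 'r': 19.6}
med {'n': 500, 'mean': array([ 457.1, -290.5], dtype=float32), 'rect': array([ 456.9, -290.4]), 'sz': array([55.6, 49.5]), 'ang': 12.1, 'circ': array([ 457. , -290.5]), 'r': 27.9}
wide {'n': 265, 'mean': array([ 472.5, -291.3], dtype=float32), 'rect': array([ 465.7, -290.6]), 'sz': array([53.6, 64.9]), 'ang': 0.4, 'circ': array([ 458.4, -289.8]), 'r': 34.2}
narrow {'n': 245, 'mean': array([637.4, 108.3], dtype=float32), 'rect': array([637.9, 108.8]), 'sz': array([37.7, 41.4]), 'ang': 56.1, 'circ': array([636.9, 107.2]), 'r': 22.2}
```

View pics/a7.png

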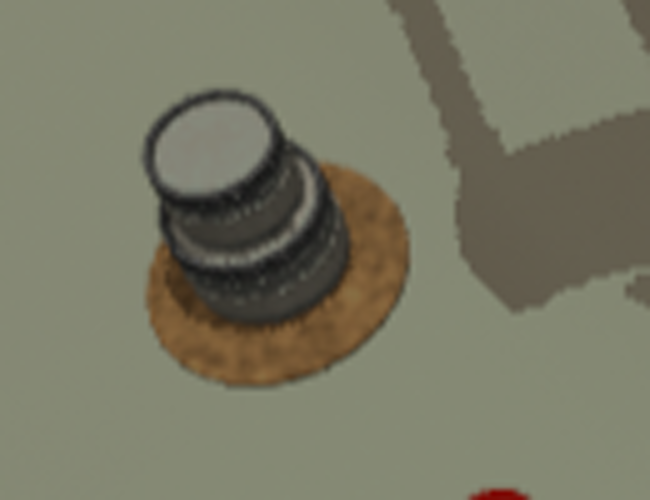

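Call:
send_rows(
  deltas=[
    {"dp":[0.1,0.25,0],"rotation":[0,0,0]},
    {"dp":[0.2,0.5,0],"rotation":[0,0,0]},
    {"dp":[0.3,0.8,0],"rotation":[0,0,0]},
    {"dp":[0.3,0.8,0],"rotation":[0,0,0]},
  ],
)

```text
clock: 17.32
position: [0.6124, 0.0486, 0.2021]
ee_rot: [-0.002, 0.984, 0.177, 0.001]
contact_force: [-0.3, -1.1, 0.0]
width: 0.0853
```

Call:
send_rows(
  deltas=[
    {"dp":[0.1,0.25,0],"rotation":[0,0,0]},
    {"dp":[0.206,0.527,0],"rotation":[0,0,0]},
    {"dp":[0.206,0.527,-0.15],"rotation":[0,0,0]},
    {"dp":[0.206,0.527,-0.3],"rotation":[0,0,0]},
    {"dp":[0.206,0.527,-0.45],"rotation":[0,0,0]},
    {"dp":[0.206,0.527,-0.6],"rotation":[0,0,0]},
    {"dp":[0.206,0.527,-0.6],"rotation":[0,0,0]},
    {"dp":[0.206,0.527,-0.6],"rotation":[0,0,0]},
  ],
)

```text
clock: 17.98
position: [0.6348, 0.1062, 0.1294]
ee_rot: [0.0, 0.984, 0.176, -0.002]
contact_force: [-0.3, 0.5, -0.7]
width: 0.0856
```

Call:
send_rows(
  deltas=[
    {"dp":[0,0,-0.1],"rotation":[0,0,0]},
    {"dp":[0,0,-0.2],"rotation":[0,0,0]},
    {"dp":[0,0,-0.3],"rotation":[0,0,0]},
    {"dp":[0,0,-0.4],"rotation":[0,0,0]},
    {"dp":[0,0,-0.456],"rotation":[0,0,0]},
    {"dp":[0,0,-0.456],"rotation":[0,0,0]},
    {"dp":[0,0,-0.456],"rotation":[0,0,0]},
  ],
)

```text
clock: 18.57
position: [0.6363, 0.1073, 0.0765]
ee_rot: [0.0, 0.984, 0.176, 0.001]
contact_force: [0.2, -0.6, -0.6]
width: 0.0856
```

Run:
```python
from h import *
p=eyes.get_image("scene"); cv2.imwrite("pics/a8.png",cv2.resize(p["color"][130:260,320:480,::-1],None,fx=4,fy=4,interpolation=cv2.INTER_CUBIC)); s=monitor.get_state();print(s["contact_force"],s["position"])
```

```text
[-0.34185871  0.13861782 -0.25328206] [0.63665633 0.10750466 0.07682054]
```

View pics/a8.png

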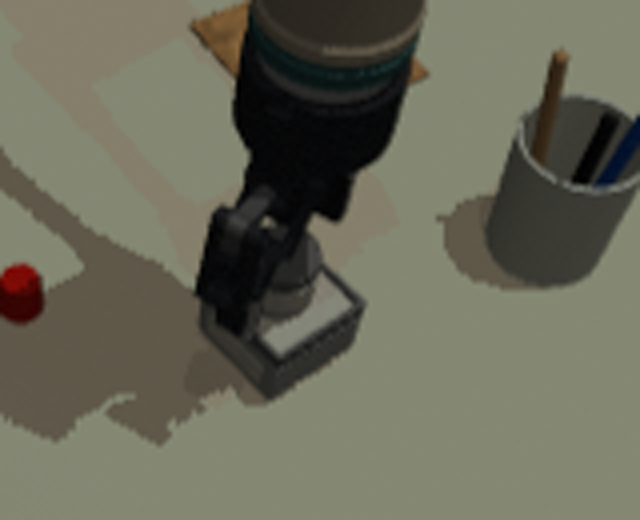

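Call:
send_rows(
  deltas=[
    {"dp":[0,0,0],"rotation":[0,0,0]},
    {"dp":[0,0,0],"rotation":[0,0,0]},
    {"dp":[0,0,0],"rotation":[0,0,0]},
    {"dp":[0,0,0],"rotation":[0,0,0]},
    {"dp":[0,0,0],"rotation":[0,0,0]},
    {"dp":[0,0,0],"rotation":[0,0,0]},
    {"dp":[0,0,0],"rotation":[0,0,0]},
    {"dp":[0,0,0],"rotation":[0,0,0]},
    {"dp":[0,0,0],"rotation":[0,0,0]},
    {"dp":[0,0,0],"rotation":[0,0,0]},
  ],
  fingers=1,
  grip_force=35,
)

```text
clock: 19.45
position: [0.6362, 0.1079, 0.0762]
ee_rot: [0.0, 0.984, 0.176, 0.001]
contact_force: [-0.3, -0.3, 4.5]
width: 0.0381
```

Call:
send_rows(
  deltas=[
    {"dp":[0,0,0.08],"rotation":[0,0,0]},
    {"dp":[0,0,0.2],"rotation":[0,0,0]},
    {"dp":[0,0,0.35],"rotation":[0,0,0]},
    {"dp":[0,0,0.5],"rotation":[0,0,0]},
    {"dp":[0,0,0.65],"rotation":[0,0,0]},
    {"dp":[0,0,0.8],"rotation":[0,0,0]},
    {"dp":[0,0,0.9],"rotation":[0,0,0]},
    {"dp":[0,0,1],"rotation":[0,0,0]},
    {"dp":[0,0,1],"rotation":[0,0,0]},
  ],
)

```text
clock: 20.2
position: [0.637, 0.1079, 0.1983]
ee_rot: [0.0, 0.984, 0.176, 0.002]
contact_force: [1.1, -0.1, 0.5]
width: 0.038
```

Run:
```python
from h import *
p=eyes.get_image("scene"); cv2.imwrite("pics/a9.png",cv2.resize(p["color"][110:240,320:480,::-1],None,fx=4,fy=4,interpolation=cv2.INTER_CUBIC)); s=monitor.get_state();print(s["contact_force"],s["position"])
```

```text
[-0.58056127 -0.06303404 -0.34048192] [0.6363455  0.10785249 0.19675295]
```

View pics/a9.png

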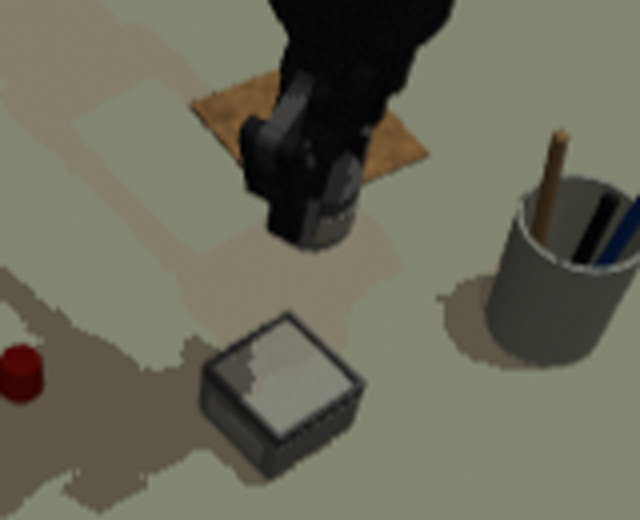

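Call:
send_rows(
  deltas=[
    {"dp":[-0.1,-0.25,0],"rotation":[0,0,0]},
    {"dp":[-0.2,-0.5,0],"rotation":[0,0,0]},
    {"dp":[-0.3,-0.75,0],"rotation":[0,0,0]},
    {"dp":[-0.4,-1,0],"rotation":[0,0,0]},
  ],
)

```text
clock: 20.58
position: [0.5863, -0.013, 0.194]
ee_rot: [-0.0, 0.984, 0.177, -0.001]
contact_force: [-0.1, -0.8, -0.3]
width: 0.038
```

Call:
send_rows(
  deltas=[
    {"dp":[-0.1,-0.25,0],"rotation":[0,0,0]},
    {"dp":[-0.2,-0.5,0],"rotation":[0,0,0]},
    {"dp":[-0.3,-0.75,0],"rotation":[0,0,0]},
    {"dp":[-0.4,-1,0],"rotation":[0,0,0]},
  ],
)

```text
clock: 20.92
position: [0.5382, -0.1332, 0.1943]
ee_rot: [-0.001, 0.984, 0.177, -0.001]
contact_force: [-0.1, -0.6, -0.6]
width: 0.0378
```

Call:
send_rows(
  deltas=[
    {"dp":[-0.1,-0.25,0],"rotation":[0,0,0]},
    {"dp":[-0.2,-0.5,0],"rotation":[0,0,0]},
    {"dp":[-0.3,-0.75,0],"rotation":[0,0,0]},
    {"dp":[-0.4,-1,0],"rotation":[0,0,0]},
  ],
)

```text
clock: 21.25
position: [0.4903, -0.253, 0.1943]
ee_rot: [-0.001, 0.984, 0.176, -0.001]
contact_force: [0.5, -0.3, -1.0]
width: 0.0377
```

Call:
send_rows(
  deltas=[
    {"dp":[-0.1,-0.1,0],"rotation":[0,0,0]},
    {"dp":[-0.2,-0.2,0],"rotation":[0,0,0]},
    {"dp":[-0.306,-0.327,0],"rotation":[0,0,0]},
    {"dp":[-0.306,-0.327,-0.1],"rotation":[0,0,0]},
    {"dp":[-0.306,-0.327,-0.2],"rotation":[0,0,0]},
    {"dp":[-0.306,-0.327,-0.3],"rotation":[0,0,0]},
    {"dp":[-0.306,-0.327,-0.4],"rotation":[0,0,0]},
    {"dp":[-0.306,-0.327,-0.5],"rotation":[0,0,0]},
    {"dp":[-0.306,-0.327,-0.5],"rotation":[0,0,0]},
    {"dp":[-0.306,-0.327,-0.5],"rotation":[0,0,0]},
  ],
)

```text
clock: 22.08
position: [0.4542, -0.2907, 0.1342]
ee_rot: [-0.001, 0.984, 0.176, -0.001]
contact_force: [0.1, -0.3, -0.7]
width: 0.0379
```

Run:
```python
from h import *
p=eyes.get_image("scene"); cv2.imwrite("pics/a10.png",cv2.resize(p["color"][140:270,110:270,::-1],None,fx=4,fy=4,interpolation=cv2.INTER_CUBIC)); s=monitor.get_state();print(s["contact_force"],s["position"])
```

```text
[ 0.9496866   0.13882708 -0.59463901] [ 0.45484327 -0.29117636  0.13512411]
```

View pics/a10.png

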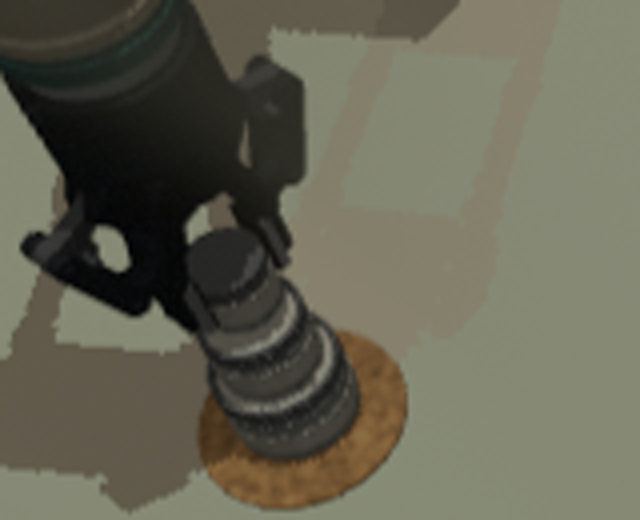

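Lower from 0.135 to about 0.126, then by single millimetres to contact.

Call:
send_rows(
  deltas=[
    {"dp":[0,0,-0.025],"rotation":[0,0,0]},
    {"dp":[0,0,-0.05],"rotation":[0,0,0]},
    {"dp":[0,0,-0.07],"rotation":[0,0,0]},
    {"dp":[0,0,-0.07],"rotation":[0,0,0]},
    {"dp":[0,0,-0.07],"rotation":[0,0,0]},
  ],
)

```text
clock: 22.55
position: [0.4551, -0.2913, 0.1272]
ee_rot: [0.0, 0.984, 0.177, -0.0]
contact_force: [-0.1, 0.1, -1.4]
width: 0.0381
```

Call:
send_rows(
  deltas=[
    {"dp":[0,0,-0.008],"rotation":[0,0,0]},
    {"dp":[0,0,-0.008],"rotation":[0,0,0]},
    {"dp":[0,0,-0.008],"rotation":[0,0,0]},
  ],
)

```text
clock: 22.8
position: [0.4551, -0.2915, 0.1263]
ee_rot: [0.0, 0.984, 0.176, 0.0]
contact_force: [-0.2, 0.6, -1.2]
width: 0.038
```

Call:
send_rows(
  deltas=[
    {"dp":[0,0,-0.006],"rotation":[0,0,0]},
    {"dp":[0,0,-0.006],"rotation":[0,0,0]},
    {"dp":[0,0,-0.006],"rotation":[0,0,0]},
  ],
)

```text
clock: 23.05
position: [0.4552, -0.2915, 0.1262]
ee_rot: [0.0, 0.984, 0.176, 0.0]
contact_force: [-1.5, 1.3, 4.5]
width: 0.0381
```

Call:
send_rows(
  deltas=[
    {"dp":[0,0,0],"rotation":[0,0,0]},
    {"dp":[0,0,0],"rotation":[0,0,0]},
    {"dp":[0,0,0],"rotation":[0,0,0]},
    {"dp":[0,0,0],"rotation":[0,0,0]},
    {"dp":[0,0,0],"rotation":[0,0,0]},
    {"dp":[0,0,0],"rotation":[0,0,0]},
    {"dp":[0,0,0],"rotation":[0,0,0]},
    {"dp":[0,0,0],"rotation":[0,0,0]},
  ],
  fingers=-1,
)

```text
clock: 23.72
position: [0.4551, -0.2914, 0.1255]
ee_rot: [0.0, 0.984, 0.176, -0.0]
contact_force: [-0.3, 0.9, 0.7]
width: 0.0855
```

Call:
send_rows(
  deltas=[
    {"dp":[0,0,0.1],"rotation":[0,0,0]},
    {"dp":[0,0,0.3],"rotation":[0,0,0]},
    {"dp":[0,0,0.55],"rotation":[0,0,0]},
    {"dp":[0,0,0.8],"rotation":[0,0,0]},
    {"dp":[0,0,1],"rotation":[0,0,0]},
    {"dp":[0,0,1],"rotation":[0,0,0]},
  ],
)

```text
clock: 24.22
position: [0.4575, -0.2933, 0.2511]
ee_rot: [0.004, 0.984, 0.177, 0.004]
contact_force: [0.8, -1.2, 0.1]
width: 0.0852
```

Call:
send_rows(
  deltas=[
    {"dp":[0.1,0.25,0],"rotation":[0,0,-0.1]},
    {"dp":[0.2,0.5,0],"rotation":[0,0,-0.2]},
    {"dp":[0.3,0.75,0],"rotation":[0,0,-0.3]},
    {"dp":[0.4,1,0],"rotation":[0,0,-0.4]},
    {"dp":[0.4,1,0],"rotation":[0,0,-0.4]},
  ],
)

```text
clock: 24.63
position: [0.5041, -0.1663, 0.2448]
ee_rot: [-0.002, 0.997, 0.079, 0.0]
contact_force: [-0.3, 0.4, 0.1]
width: 0.0856
```

Call:
send_rows(
  deltas=[
    {"dp":[0.1,0.25,0],"rotation":[0,0,-0.1]},
    {"dp":[0.2,0.5,0],"rotation":[0,0,-0.225]},
    {"dp":[0.3,0.75,0],"rotation":[0,0,-0.225]},
    {"dp":[0.4,1,0],"rotation":[0,0,-0.225]},
    {"dp":[0.4,1,0],"rotation":[0,0,-0.225]},
    {"dp":[0.4,1,0],"rotation":[0,0,-0.225]},
  ],
)

```text
clock: 25.13
position: [0.5511, -0.0505, 0.2447]
ee_rot: [0.0, 1.0, 0.023, -0.001]
contact_force: [0.3, -0.7, -1.0]
width: 0.0854
```

Run:
```python
from h import *
for n in ["top","scene"]:
    p=eyes.get_image(n); w=cloud(p)
    for nm,xy,r,h in [("nar",(.455,-.291),.03,.134),("sqL",(.637,.112),.05,.048),("sqS",(.624,-.104),.045,.042)]: print(nm,meas(p,w,xy,r,h))
    print(mat(p,(.475,.273)))
    cv2.imwrite("pics/a11%s.png"%n,p["color"][:,:,::-1])
    if n=="scene": cv2.imwrite("pics/a11.png",cv2.resize(p["color"][170:270,130:260,::-1],None,fx=5,fy=5,interpolation=cv2.INTER_CUBIC))
```

```text
nar {'n': 195, 'mean': array([ 454.7, -290.9], dtype=float32), 'rect': array([ 454.9, -290.9]), 'sz': array([34.7, 37.8]), 'ang': 1.4, 'circ': array([ 454.7, -290.7]), 'r': 19.8}
sqL {'n': 475, 'mean': array([637.2, 113.3], dtype=float32), 'rect': array([636.7, 113.1]), 'sz': array([61.4, 59.9]), 'ang': 2.0, 'circ': array([636.7, 113.1]), 'r': 42.9}
sqS None
{'n': 1465, 'mean': array([474.2, 274.4], dtype=float32), 'rect': array([474.9, 274. ]), 'sz': array([107.6, 106.5]), 'ang': 84.1, 'circ': array([475.2, 273.5]), 'r': 72.1}
nar {'n': 312, 'mean': array([ 458.2, -289.9], dtype=float32), 'rect': array([ 458.2, -289.8]), 'sz': array([42.3, 37.4]), 'ang': 12.1, 'circ': array([ 458.8, -289.7]), 'r': 21.9}
sqL {'n': 732, 'mean': array([640. , 112.2], dtype=float32), 'rect': array([639.6, 112.1]), 'sz': array([65. , 65.6]), 'ang': 1.5, 'circ': array([639.9, 112.1]), 'r': 43.9}
sqS {'n': 502, 'mean': array([ 625. , -104.2], dtype=float32), 'rect': array([ 625.2, -104. ]), 'sz': array([48.5, 47.9]), 'ang': 14.3, 'circ': array([ 624.8, -103.6]), 'r': 31.9}
{'n': 1124, 'mean': array([477. , 272.7], dtype=float32), 'rect': array([475. , 273.7]), 'sz': array([105.1, 104. ]), 'ang': 84.5, 'circ': array([475.4, 274.3]), 'r': 72.3}
```

View pics/a11.png

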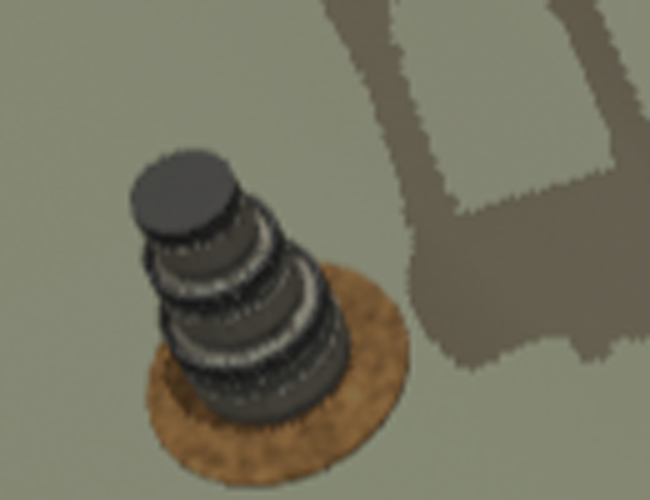

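View pics/a11top.png

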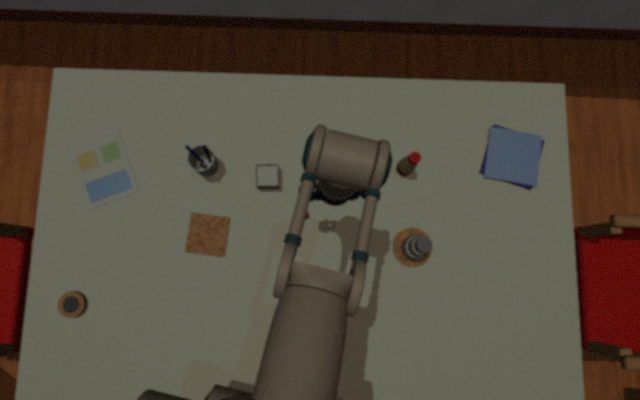

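Call:
send_rows(
  deltas=[
    {"dp":[0.1,0.25,0],"rotation":[0,0,-0.015]},
    {"dp":[0.2,0.5,0],"rotation":[0,0,-0.015]},
    {"dp":[0.3,0.75,0],"rotation":[0,0,-0.015]},
    {"dp":[0.4,1,0],"rotation":[0,0,-0.015]},
  ],
)

```text
clock: 25.57
position: [0.5993, 0.0676, 0.2455]
ee_rot: [0.0, 1.0, 0.016, -0.0]
contact_force: [-0.1, -0.6, 0.8]
width: 0.0856
```

Call:
send_rows(
  deltas=[
    {"dp":[0.16,0.2,0],"rotation":[0,0,0]},
    {"dp":[0.326,0.366,-0.1],"rotation":[0,0,0]},
    {"dp":[0.326,0.366,-0.3],"rotation":[0,0,0]},
    {"dp":[0.326,0.366,-0.5],"rotation":[0,0,0]},
    {"dp":[0.326,0.366,-0.7],"rotation":[0,0,0]},
    {"dp":[0.326,0.366,-0.8],"rotation":[0,0,0]},
    {"dp":[0.326,0.366,-0.8],"rotation":[0,0,0]},
    {"dp":[0.326,0.366,-0.8],"rotation":[0,0,0]},
  ],
)

```text
clock: 26.23
position: [0.638, 0.1108, 0.1489]
ee_rot: [0.0, 1.0, 0.017, -0.001]
contact_force: [-0.4, -0.2, 0.3]
width: 0.0857
```

Call:
send_rows(
  deltas=[
    {"dp":[0,0,-0.15],"rotation":[0,0,0]},
    {"dp":[0,0,-0.3],"rotation":[0,0,0]},
    {"dp":[0,0,-0.45],"rotation":[0,0,0]},
    {"dp":[0,0,-0.6],"rotation":[0,0,0]},
    {"dp":[0,0,-0.75],"rotation":[0,0,0]},
    {"dp":[0,0,-0.9],"rotation":[0,0,0]},
    {"dp":[0,0,-0.99],"rotation":[0,0,0]},
    {"dp":[0,0,-0.99],"rotation":[0,0,0]},
    {"dp":[0,0,-0.99],"rotation":[0,0,0]},
  ],
)

```text
clock: 26.98
position: [0.6389, 0.112, 0.0314]
ee_rot: [0.0, 1.0, 0.017, 0.0]
contact_force: [0.2, -0.3, 0.1]
width: 0.0853
```

Call:
send_rows(
  deltas=[
    {"dp":[0,0,0],"rotation":[0,0,0]},
    {"dp":[0,0,0],"rotation":[0,0,0]},
    {"dp":[0,0,0],"rotation":[0,0,0]},
    {"dp":[0,0,0],"rotation":[0,0,0]},
    {"dp":[0,0,0],"rotation":[0,0,0]},
    {"dp":[0,0,0],"rotation":[0,0,0]},
    {"dp":[0,0,0],"rotation":[0,0,0]},
    {"dp":[0,0,0],"rotation":[0,0,0]},
  ],
  fingers=1,
  grip_force=40,
)

```text
clock: 27.65
position: [0.6395, 0.1125, 0.0325]
ee_rot: [0.0, 1.0, 0.017, 0.002]
contact_force: [-0.1, -0.7, 6.1]
width: 0.0617
```

Call:
send_rows(
  deltas=[
    {"dp":[0,0,0.1],"rotation":[0,0,0]},
    {"dp":[0,0,0.2],"rotation":[0,0,0]},
    {"dp":[0,0,0.35],"rotation":[0,0,0]},
    {"dp":[0,0,0.5],"rotation":[0,0,0]},
    {"dp":[0,0,0.65],"rotation":[0,0,0]},
    {"dp":[0,0,0.8],"rotation":[0,0,0]},
    {"dp":[0,0,0.9],"rotation":[0,0,0]},
    {"dp":[0,0,1],"rotation":[0,0,0]},
    {"dp":[0,0,1],"rotation":[0,0,0]},
  ],
)

```text
clock: 28.4
position: [0.6398, 0.1128, 0.1546]
ee_rot: [-0.0, 1.0, 0.017, 0.003]
contact_force: [0.5, 0.6, -1.5]
width: 0.0615
```

Run:
```python
from h import *
p=eyes.get_image("scene"); cv2.imwrite("pics/a12.png",cv2.resize(p["color"][110:240,320:480,::-1],None,fx=4,fy=4,interpolation=cv2.INTER_CUBIC)); s=monitor.get_state();print(s["contact_force"],s["position"],s["qpos"])
```

```text
[ 0.09767697  0.33634835 -1.69555277] [0.63911736 0.11265513 0.15297627] [ 6.73675202e-02  4.46424016e-01  1.48824656e+00 -7.32062219e-05
  1.20301329e+00  1.60326696e+00]
```

View pics/a12.png

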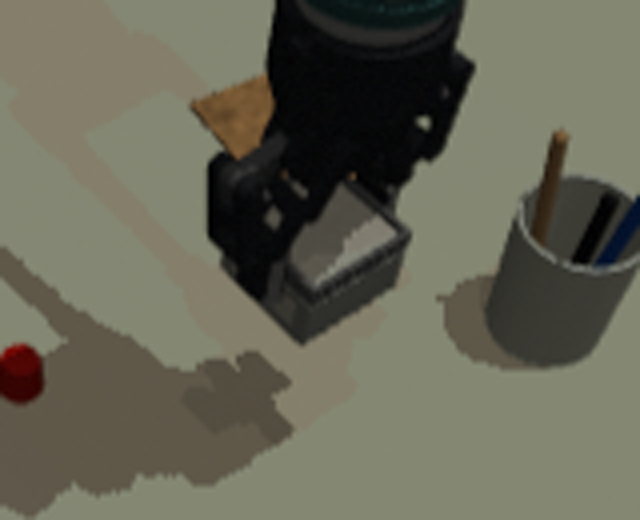

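Call:
send_rows(
  deltas=[
    {"dp":[-0.25,0.05,0],"rotation":[0,0,-0.05]},
    {"dp":[-0.5,0.15,0],"rotation":[0,0,-0.1]},
    {"dp":[-0.75,0.3,0],"rotation":[0,0,-0.15]},
    {"dp":[-1,0.5,0],"rotation":[0,0,-0.2]},
    {"dp":[-1,0.5,0],"rotation":[0,0,-0.27]},
  ],
)

```text
clock: 28.87
position: [0.5102, 0.1752, 0.1495]
ee_rot: [-0.0, 0.999, -0.05, -0.005]
contact_force: [-0.5, -0.6, -1.4]
width: 0.0619
```

Call:
send_rows(
  deltas=[
    {"dp":[-0.12,0.2,0],"rotation":[0,0,0]},
    {"dp":[-0.24,0.45,0],"rotation":[0,0,0]},
    {"dp":[-0.361,0.7,0],"rotation":[0,0,0]},
    {"dp":[-0.361,0.842,0],"rotation":[0,0,0]},
    {"dp":[-0.361,0.842,-0.1],"rotation":[0,0,0]},
    {"dp":[-0.361,0.842,-0.25],"rotation":[0,0,0]},
    {"dp":[-0.361,0.842,-0.4],"rotation":[0,0,0]},
    {"dp":[-0.361,0.842,-0.55],"rotation":[0,0,0]},
    {"dp":[-0.361,0.842,-0.7],"rotation":[0,0,0]},
    {"dp":[-0.361,0.842,-0.85],"rotation":[0,0,0]},
    {"dp":[-0.361,0.842,-0.85],"rotation":[0,0,0]},
    {"dp":[-0.361,0.842,-0.85],"rotation":[0,0,0]},
  ],
)

```text
clock: 29.87
position: [0.4737, 0.273, 0.0476]
ee_rot: [0.001, 0.999, -0.05, -0.002]
contact_force: [0.3, -0.3, -1.3]
width: 0.0611
```

Run:
```python
from h import *
p=eyes.get_image("scene"); cv2.imwrite("pics/a13.png",cv2.resize(p["color"][70:200,320:480,::-1],None,fx=4,fy=4,interpolation=cv2.INTER_CUBIC)); s=monitor.get_state();print(s["contact_force"],s["position"],s["ee_rot"],s["qpos"])
```

```text
[ 0.45069524  0.83486361 -0.64860694] [0.47478342 0.27349205 0.04867777] [ 2.11542964e-04  9.98745324e-01 -5.00759544e-02 -3.62223628e-04] [ 3.95654394e-01  4.24637464e-01  1.84235645e+00 -9.03981660e-05
  8.75434813e-01  2.06670249e+00]
```

View pics/a13.png

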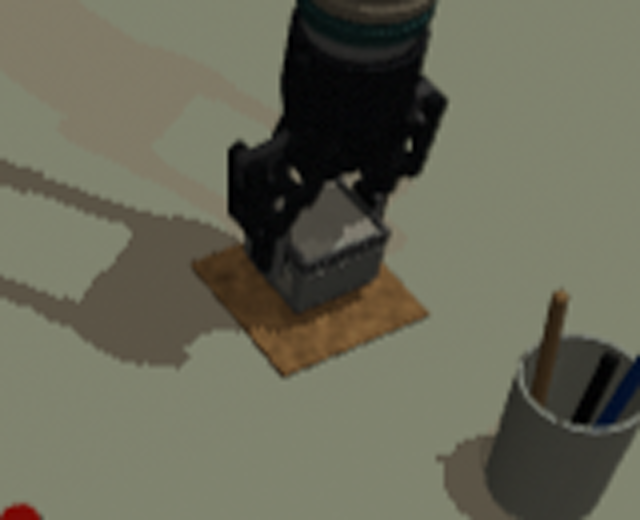

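Call:
send_rows(
  deltas=[
    {"dp":[0,0,-0.03],"rotation":[0,0,0]},
    {"dp":[0,0,-0.06],"rotation":[0,0,0]},
    {"dp":[0,0,-0.09],"rotation":[0,0,0]},
    {"dp":[0,0,-0.095],"rotation":[0,0,0]},
    {"dp":[0,0,-0.095],"rotation":[0,0,0]},
  ],
)

```text
clock: 30.33
position: [0.4748, 0.2735, 0.0373]
ee_rot: [0.0, 0.999, -0.05, -0.0]
contact_force: [-0.1, -0.2, -1.3]
width: 0.0612
```

Call:
send_rows(
  deltas=[
    {"dp":[0,0,-0.008],"rotation":[0,0,0]},
    {"dp":[0,0,-0.008],"rotation":[0,0,0]},
    {"dp":[0,0,-0.008],"rotation":[0,0,0]},
  ],
)

```text
clock: 30.58
position: [0.4751, 0.2736, 0.0366]
ee_rot: [-0.0, 0.999, -0.05, 0.0]
contact_force: [-1.0, -0.5, -0.1]
width: 0.0619
```

Call:
send_rows(
  deltas=[
    {"dp":[0,0,-0.006],"rotation":[0,0,0]},
    {"dp":[0,0,-0.006],"rotation":[0,0,0]},
    {"dp":[0,0,-0.006],"rotation":[0,0,0]},
  ],
)

```text
clock: 30.83
position: [0.4751, 0.2736, 0.0365]
ee_rot: [-0.0, 0.999, -0.05, 0.0]
contact_force: [-2.1, 0.0, 5.5]
width: 0.0617
```

Call:
send_rows(
  deltas=[
    {"dp":[0,0,0],"rotation":[0,0,0]},
    {"dp":[0,0,0],"rotation":[0,0,0]},
    {"dp":[0,0,0],"rotation":[0,0,0]},
    {"dp":[0,0,0],"rotation":[0,0,0]},
    {"dp":[0,0,0],"rotation":[0,0,0]},
    {"dp":[0,0,0],"rotation":[0,0,0]},
  ],
  fingers=-1,
)

```text
clock: 31.33
position: [0.4749, 0.2735, 0.0355]
ee_rot: [0.0, 0.999, -0.05, -0.0]
contact_force: [0.2, 0.1, -0.2]
width: 0.0855
```

Call:
send_rows(
  deltas=[
    {"dp":[0,0,0.1],"rotation":[0,0,0]},
    {"dp":[0,0,0.3],"rotation":[0,0,0]},
    {"dp":[0,0,0.55],"rotation":[0,0,0]},
    {"dp":[0,0,0.8],"rotation":[0,0,0]},
    {"dp":[0,0,1],"rotation":[0,0,0]},
    {"dp":[0,0,1],"rotation":[0,0,0]},
  ],
)

```text
clock: 31.83
position: [0.478, 0.2749, 0.1609]
ee_rot: [-0.002, 0.999, -0.05, 0.005]
contact_force: [0.6, 0.7, 0.1]
width: 0.0852
```

Call:
send_rows(
  deltas=[
    {"dp":[0.1,-0.25,0],"rotation":[0,0,0.1]},
    {"dp":[0.2,-0.5,0],"rotation":[0,0,0.2]},
    {"dp":[0.3,-0.75,0],"rotation":[0,0,0.3]},
    {"dp":[0.4,-1,0],"rotation":[0,0,0.4]},
  ],
)

```text
clock: 32.17
position: [0.5227, 0.1524, 0.155]
ee_rot: [0.0, 0.999, 0.052, -0.0]
contact_force: [0.4, -0.9, 0.4]
width: 0.0855
```

Call:
send_rows(
  deltas=[
    {"dp":[0.1,-0.25,0],"rotation":[0,0,0.1]},
    {"dp":[0.2,-0.5,0],"rotation":[0,0,0.2]},
    {"dp":[0.3,-0.75,0],"rotation":[0,0,0.296]},
    {"dp":[0.4,-1,0],"rotation":[0,0,0.296]},
    {"dp":[0.4,-1,0],"rotation":[0,0,0.296]},
    {"dp":[0.4,-1,0],"rotation":[0,0,0.296]},
  ],
)

```text
clock: 32.67
position: [0.5711, 0.032, 0.1546]
ee_rot: [-0.0, 0.993, 0.122, -0.001]
contact_force: [-0.4, 0.5, -0.2]
width: 0.0857
```

Run:
```python
from h import *
for n in ["top","scene"]:
    p=eyes.get_image(n); w=cloud(p)
    for nm,xy,r,h in [("sqL",(.475,.274),.05,.052),("sqS",(.624,-.104),.045,.042)]: print(nm,meas(p,w,xy,r,h))
    cv2.imwrite("pics/a14%s.png"%n,p["color"][:,:,::-1])
print(monitor.get_state()["position"],monitor.get_state()["ee_rot"])
```

```text
sqL {'n': 509, 'mean': array([473.1, 273.5], dtype=float32), 'rect': array([473.6, 273.3]), 'sz': array([63.1, 61.9]), 'ang': 84.3, 'circ': array([473.1, 273.4]), 'r': 43.1}
sqS {'n': 283, 'mean': array([ 622.4, -105.1], dtype=float32), 'rect': array([ 622.3, -104.8]), 'sz': array([46.5, 46.6]), 'ang': 14.4, 'circ': array([ 623.1, -105.6]), 'r': 31.3}
sqL {'n': 503, 'mean': array([476.2, 273.1], dtype=float32), 'rect': array([476.7, 272.8]), 'sz': array([65.9, 68.3]), 'ang': 84.9, 'circ': array([475.2, 273.3]), 'r': 45.4}
sqS {'n': 504, 'mean': array([ 625.1, -104.2], dtype=float32), 'rect': array([ 625. , -103.8]), 'sz': array([48. , 47.8]), 'ang': 13.6, 'circ': array([ 625.2, -105. ]), 'r': 32.9}
[0.57012602 0.03392304 0.15482919] [-4.47285820e-04  9.92365863e-01  1.23324523e-01 -9.25552644e-04]
```

View pics/a14scene.png

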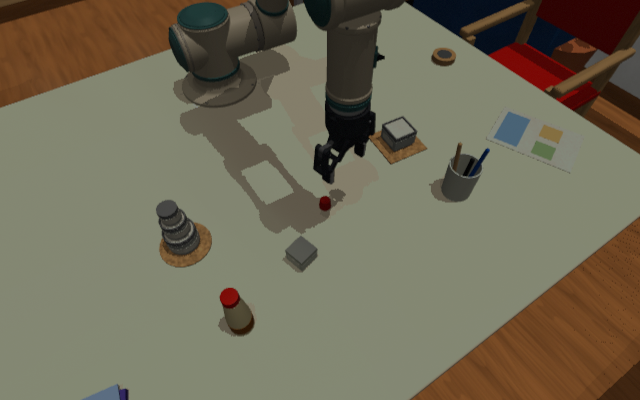

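Call:
send_rows(
  deltas=[
    {"dp":[0.1,-0.25,0],"rotation":[0,0,0]},
    {"dp":[0.2,-0.5,0],"rotation":[0,0,0]},
    {"dp":[0.3,-0.75,0],"rotation":[0,0,0]},
    {"dp":[0.4,-1,0],"rotation":[0,0,0]},
  ],
)

```text
clock: 33.1
position: [0.6188, -0.0856, 0.1556]
ee_rot: [-0.0, 0.992, 0.125, -0.0]
contact_force: [0.3, 0.6, -0.4]
width: 0.0855
```

Call:
send_rows(
  deltas=[
    {"dp":[0.038,-0.152,0],"rotation":[0,0,0]},
    {"dp":[0.038,-0.152,-0.15],"rotation":[0,0,0]},
    {"dp":[0.038,-0.152,-0.3],"rotation":[0,0,0]},
    {"dp":[0.038,-0.152,-0.45],"rotation":[0,0,0]},
    {"dp":[0.038,-0.152,-0.6],"rotation":[0,0,0]},
    {"dp":[0.038,-0.152,-0.75],"rotation":[0,0,0]},
    {"dp":[0.038,-0.152,-0.9],"rotation":[0,0,0]},
    {"dp":[0.038,-0.152,-1],"rotation":[0,0,0]},
    {"dp":[0.038,-0.152,-1],"rotation":[0,0,0]},
    {"dp":[0.038,-0.152,-1],"rotation":[0,0,0]},
  ],
)

```text
clock: 33.93
position: [0.6231, -0.1036, 0.0352]
ee_rot: [-0.0, 0.992, 0.124, -0.001]
contact_force: [-0.4, 0.5, -0.5]
width: 0.0856
```

Call:
send_rows(
  deltas=[
    {"dp":[0,0,-0.04],"rotation":[0,0,0]},
    {"dp":[0,0,-0.04],"rotation":[0,0,0]},
    {"dp":[0,0,-0.04],"rotation":[0,0,0]},
  ],
)

```text
clock: 34.18
position: [0.6239, -0.1047, 0.0316]
ee_rot: [0.0, 0.992, 0.124, 0.001]
contact_force: [-0.7, 0.1, 0.4]
width: 0.0857
```

Call:
send_rows(
  deltas=[
    {"dp":[0,0,0],"rotation":[0,0,0]},
    {"dp":[0,0,0],"rotation":[0,0,0]},
    {"dp":[0,0,0],"rotation":[0,0,0]},
    {"dp":[0,0,0],"rotation":[0,0,0]},
    {"dp":[0,0,0],"rotation":[0,0,0]},
    {"dp":[0,0,0],"rotation":[0,0,0]},
    {"dp":[0,0,0],"rotation":[0,0,0]},
    {"dp":[0,0,0],"rotation":[0,0,0]},
    {"dp":[0,0,0],"rotation":[0,0,0]},
    {"dp":[0,0,0],"rotation":[0,0,0]},
  ],
  fingers=1,
  grip_force=40,
)

```text
clock: 35.02
position: [0.6239, -0.1049, 0.0313]
ee_rot: [0.0, 0.992, 0.124, 0.0]
contact_force: [-0.2, -0.8, 5.6]
width: 0.0456
```

Call:
send_rows(
  deltas=[
    {"dp":[0,0,0.1],"rotation":[0,0,0]},
    {"dp":[0,0,0.2],"rotation":[0,0,0]},
    {"dp":[0,0,0.35],"rotation":[0,0,0]},
    {"dp":[0,0,0.5],"rotation":[0,0,0]},
    {"dp":[0,0,0.65],"rotation":[0,0,0]},
    {"dp":[0,0,0.8],"rotation":[0,0,0]},
    {"dp":[0,0,0.9],"rotation":[0,0,0]},
    {"dp":[0,0,1],"rotation":[0,0,0]},
    {"dp":[0,0,1],"rotation":[0,0,0]},
  ],
)

```text
clock: 35.77
position: [0.6246, -0.1048, 0.1535]
ee_rot: [0.001, 0.992, 0.124, 0.002]
contact_force: [-0.0, 0.1, -1.0]
width: 0.0456
```

Run:
```python
from h import *
p=eyes.get_image("scene"); cv2.imwrite("pics/a15.png",cv2.resize(p["color"][150:280,220:380,::-1],None,fx=4,fy=4,interpolation=cv2.INTER_CUBIC)); s=monitor.get_state();print(s["contact_force"],s["position"],s["ee_rot"])
```

```text
[ 0.61263568 -0.20103842 -1.52193296] [ 0.62391851 -0.1047217   0.15205741] [4.20863749e-04 9.92327409e-01 1.23633079e-01 9.98485034e-04]
```

View pics/a15.png

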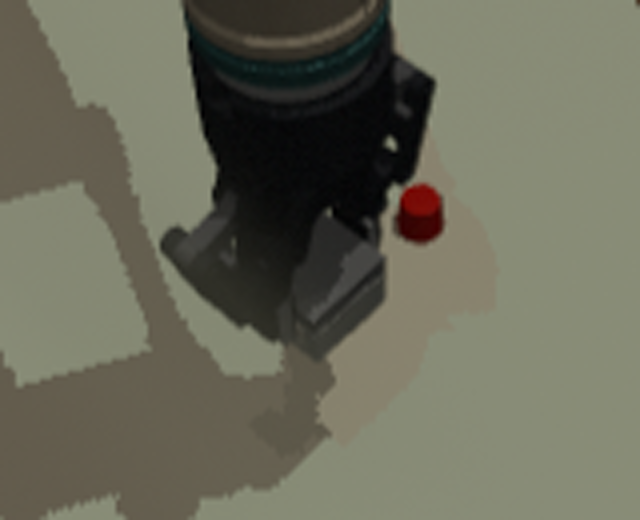

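Call:
send_rows(
  deltas=[
    {"dp":[-0.1,0.25,0],"rotation":[0,0,-0.1]},
    {"dp":[-0.2,0.5,0],"rotation":[0,0,-0.2]},
    {"dp":[-0.3,0.75,0],"rotation":[0,0,-0.3]},
    {"dp":[-0.4,1,0],"rotation":[0,0,-0.4]},
  ],
)

```text
clock: 36.15
position: [0.5737, 0.0164, 0.1494]
ee_rot: [-0.0, 1.0, 0.022, -0.002]
contact_force: [1.7, -0.6, -1.4]
width: 0.0452
```

Call:
send_rows(
  deltas=[
    {"dp":[-0.1,0.25,0],"rotation":[0,0,-0.1]},
    {"dp":[-0.2,0.5,0],"rotation":[0,0,-0.2]},
    {"dp":[-0.3,0.75,0],"rotation":[0,0,-0.296]},
    {"dp":[-0.4,1,0],"rotation":[0,0,-0.296]},
  ],
)

```text
clock: 36.48
position: [0.5256, 0.1365, 0.1496]
ee_rot: [0.0, 0.999, -0.051, -0.001]
contact_force: [0.1, 0.4, -0.6]
width: 0.0455
```

Call:
send_rows(
  deltas=[
    {"dp":[-0.1,0.25,0],"rotation":[0,0,0]},
    {"dp":[-0.2,0.5,0],"rotation":[0,0,0]},
    {"dp":[-0.3,0.75,0],"rotation":[0,0,0]},
    {"dp":[-0.4,1,0],"rotation":[0,0,0]},
  ],
)

```text
clock: 36.82
position: [0.4777, 0.2563, 0.1496]
ee_rot: [0.001, 0.999, -0.05, -0.001]
contact_force: [0.5, -0.3, -1.2]
width: 0.0451
```

Call:
send_rows(
  deltas=[
    {"dp":[-0.04,0.15,0],"rotation":[0,0,0]},
    {"dp":[-0.04,0.15,-0.1],"rotation":[0,0,0]},
    {"dp":[-0.04,0.15,-0.2],"rotation":[0,0,0]},
    {"dp":[-0.04,0.15,-0.3],"rotation":[0,0,0]},
    {"dp":[-0.04,0.15,-0.4],"rotation":[0,0,0]},
    {"dp":[-0.04,0.15,-0.5],"rotation":[0,0,0]},
    {"dp":[-0.04,0.15,-0.5],"rotation":[0,0,0]},
    {"dp":[-0.04,0.15,-0.5],"rotation":[0,0,0]},
  ],
)

```text
clock: 37.48
position: [0.4735, 0.2728, 0.0895]
ee_rot: [0.001, 0.999, -0.05, -0.002]
contact_force: [0.7, 0.8, 0.0]
width: 0.0453
```

Run:
```python
from h import *
p=eyes.get_image("scene"); cv2.imwrite("pics/a16.png",cv2.resize(p["color"][70:200,320:480,::-1],None,fx=4,fy=4,interpolation=cv2.INTER_CUBIC)); s=monitor.get_state();print(s["contact_force"],s["position"],s["ee_rot"])
```

```text
[-0.64762844 -0.20707638 -0.72106195] [0.47429617 0.27314867 0.09039157] [ 3.45123396e-04  9.98744699e-01 -5.00845979e-02 -6.63760441e-04]
```

View pics/a16.png

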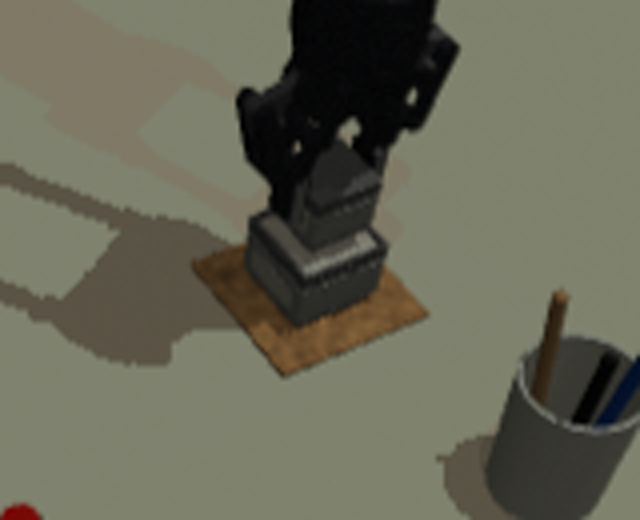

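Well aligned. Lower to about 0.080, then to contact.

Call:
send_rows(
  deltas=[
    {"dp":[0,0,-0.03],"rotation":[0,0,0]},
    {"dp":[0,0,-0.06],"rotation":[0,0,0]},
    {"dp":[0,0,-0.085],"rotation":[0,0,0]},
    {"dp":[0,0,-0.085],"rotation":[0,0,0]},
    {"dp":[0,0,-0.085],"rotation":[0,0,0]},
  ],
)

```text
clock: 37.95
position: [0.4746, 0.2732, 0.0806]
ee_rot: [0.0, 0.999, -0.05, -0.0]
contact_force: [0.6, -0.3, -1.5]
width: 0.0452
```

Call:
send_rows(
  deltas=[
    {"dp":[0,0,-0.008],"rotation":[0,0,0]},
    {"dp":[0,0,-0.008],"rotation":[0,0,0]},
    {"dp":[0,0,-0.008],"rotation":[0,0,0]},
  ],
)

```text
clock: 38.2
position: [0.4747, 0.2733, 0.0798]
ee_rot: [-0.0, 0.999, -0.05, 0.0]
contact_force: [-0.3, 0.4, -0.9]
width: 0.0451
```

Call:
send_rows(
  deltas=[
    {"dp":[0,0,-0.006],"rotation":[0,0,0]},
    {"dp":[0,0,-0.006],"rotation":[0,0,0]},
    {"dp":[0,0,-0.006],"rotation":[0,0,0]},
  ],
)

```text
clock: 38.45
position: [0.4749, 0.2734, 0.0793]
ee_rot: [-0.0, 0.999, -0.05, 0.0]
contact_force: [-0.5, -1.3, 1.9]
width: 0.0454
```

Call:
send_rows(
  deltas=[
    {"dp":[0,0,-0.004],"rotation":[0,0,0]},
    {"dp":[0,0,-0.004],"rotation":[0,0,0]},
    {"dp":[0,0,-0.004],"rotation":[0,0,0]},
  ],
)

```text
clock: 38.7
position: [0.4749, 0.2734, 0.0793]
ee_rot: [-0.0, 0.999, -0.05, 0.0]
contact_force: [-1.8, -1.0, 5.4]
width: 0.0457
```

Call:
send_rows(
  deltas=[
    {"dp":[0,0,0],"rotation":[0,0,0]},
    {"dp":[0,0,0],"rotation":[0,0,0]},
    {"dp":[0,0,0],"rotation":[0,0,0]},
    {"dp":[0,0,0],"rotation":[0,0,0]},
    {"dp":[0,0,0],"rotation":[0,0,0]},
    {"dp":[0,0,0],"rotation":[0,0,0]},
    {"dp":[0,0,0],"rotation":[0,0,0]},
    {"dp":[0,0,0],"rotation":[0,0,0]},
  ],
  fingers=-1,
)

```text
clock: 39.37
position: [0.4747, 0.2733, 0.0784]
ee_rot: [0.0, 0.999, -0.05, -0.0]
contact_force: [-0.7, -0.2, 0.1]
width: 0.0853
```

Call:
send_rows(
  deltas=[
    {"dp":[0,0,0.1],"rotation":[0,0,0]},
    {"dp":[0,0,0.3],"rotation":[0,0,0]},
    {"dp":[0,0,0.55],"rotation":[0,0,0]},
    {"dp":[0,0,0.8],"rotation":[0,0,0]},
    {"dp":[0,0,1],"rotation":[0,0,0]},
    {"dp":[0,0,1],"rotation":[0,0,0]},
  ],
)

```text
clock: 39.87
position: [0.4776, 0.2746, 0.204]
ee_rot: [-0.002, 0.999, -0.05, 0.005]
contact_force: [0.9, 0.1, 0.7]
width: 0.0852
```

Call:
send_rows(
  deltas=[
    {"dp":[0,-0.25,0],"rotation":[0,0,0]},
    {"dp":[0,-0.5,0],"rotation":[0,0,0]},
    {"dp":[0,-0.75,0],"rotation":[0,0,0]},
    {"dp":[0,-1,0],"rotation":[0,0,0]},
  ],
)

```text
clock: 40.2
position: [0.474, 0.1522, 0.1978]
ee_rot: [0.0, 0.999, -0.05, -0.0]
contact_force: [1.2, 0.3, 0.0]
width: 0.0854
```

Call:
send_rows(
  deltas=[
    {"dp":[0,-0.25,0],"rotation":[0,0,0]},
    {"dp":[0,-0.5,0],"rotation":[0,0,0]},
    {"dp":[0,-0.75,0],"rotation":[0,0,0]},
    {"dp":[0,-1,0],"rotation":[0,0,0]},
    {"dp":[0,-1,0],"rotation":[0,0,0]},
    {"dp":[0,-1,0],"rotation":[0,0,0]},
  ],
)

```text
clock: 40.7
position: [0.4743, 0.0321, 0.1979]
ee_rot: [-0.0, 0.999, -0.052, -0.001]
contact_force: [0.6, 0.8, 0.2]
width: 0.0855
```

Run:
```python
from h import *
for n in ["top","scene"]:
    p=eyes.get_image(n); w=cloud(p)
    for nm,xy,r,h in [("sqS",(.475,.274),.04,.090),("sqL",(.475,.274),.05,.052),("nar",(.455,-.291),.03,.134),("cap",(.539,.01),.03,.026)]: print(nm,meas(p,w,xy,r,h))
    c=p["color"][:,:,::-1]
    if n=="scene":
        a=cv2.resize(c[90:180,350:450],None,fx=4,fy=4,interpolation=cv2.INTER_CUBIC);b=cv2.resize(c[190:280,140:240],None,fx=4,fy=4,interpolation=cv2.INTER_CUBIC)
        cv2.imwrite("pics/a18.png",np.hstack([a,b]))
    cv2.imwrite("pics/a17%s.png"%n,c)
```

```text
sqS {'n': 333, 'mean': array([474.3, 272.9], dtype=float32), 'rect': array([474.3, 272.7]), 'sz': array([47.4, 46. ]), 'ang': 84.3, 'circ': array([474.8, 273.7]), 'r': 30.8}
sqL {'n': 183, 'mean': array([468.3, 264.3], dtype=float32), 'rect': array([473.6, 273. ]), 'sz': array([63.2, 62.1]), 'ang': 84.6, 'circ': array([473.1, 273.4]), 'r': 43.1}
nar {'n': 194, 'mean': array([ 454.7, -290.6], dtype=float32), 'rect': array([ 454.9, -289.7]), 'sz': array([34.7, 40.1]), 'ang': 1.4, 'circ': array([ 454.9, -290. ]), 'r': 20.4}
cap None
sqS {'n': 301, 'mean': array([477.1, 272.1], dtype=float32), 'rect': array([477.3, 271.2]), 'sz': array([49.4, 52.1]), 'ang': 85.1, 'circ': array([476.4, 272.6]), 'r': 32.6}
sqL {'n': 220, 'mean': array([485.6, 262.3], dtype=float32), 'rect': array([475.8, 272.8]), 'sz': array([65.3, 67.2]), 'ang': 85.7, 'circ': array([476.2, 272.5]), 'r': 43.6}
nar {'n': 311, 'mean': array([ 458.2, -290. ], dtype=float32), 'rect': array([ 458.2, -289.8]), 'sz': array([42.3, 37.4]), 'ang': 12.1, 'circ': array([ 458.2, -289.6]), 'r': 21.2}
cap {'n': 81, 'mean': array([540.8,   9.7], dtype=float32), 'rect': array([540.8,  10.3]), 'sz': array([22.2, 24.7]), 'ang': 56.1, 'circ': array([540.2,   9.4]), 'r': 12.8}
```

View pics/a18.png

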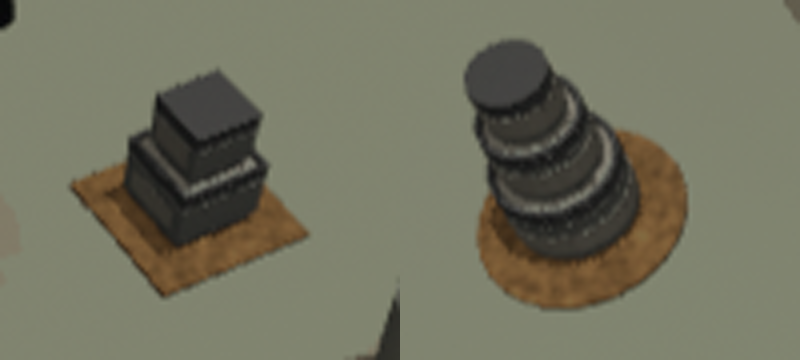

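View pics/a17scene.png

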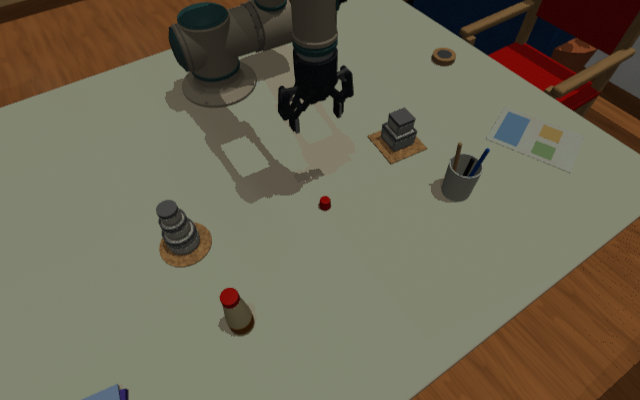

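Both stacks stand centred and seated. In the picture the square stack is near pixel (398,132), the round stack near (178,230), and the cap, bottle and cup have not moved. I'm handing in.

```bash
python3 -c "
from rig import manip; print(manip.sign_off())"
```

```text
the job is handed in; nothing more can be done
None
```

Both stacks are built as asked, and the job was handed in at about 41 s, with the gripper open and clear of everything.

- **Round stack:** I placed the wide, medium and narrow tins in that order in the middle of the round mat, taking the narrow one off the large square tin.
- **Square stack:** the large tin sits in the middle of the square mat, lined up with the mat's sides, with the small tin on top.

**Last checks:**
- **Centring:** averaged over the two cameras, each tin is within about 1–1.5 mm of the tin or mat below it.
- **Alignment:** the sides of the two square tins agree to within about 1°.
- **Seating:** each upper tin made contact within 1 mm of the height expected for sitting flat in the lid recess.
- **Forces:** the largest force reading was about 7 N.
- **Bystanders:** the glue bottle, red cap and pen cup look unmoved in the pictures. I measured only the cap, which is within 0.5 mm of where it started.

**Disagreements:** the two cameras differ by about 3 mm in x throughout, so I used their average. The top camera could not see the cap in the last picture because the arm was in the way, so that check comes from the scene camera alone.

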